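# Hang the ear defenders back on the rail

## Robot

A 6-joint arm with a two-finger parallel gripper is mounted at the origin on the work surface. World frame = base frame: x ahead of the robot, y to its left, z up, the work surface at z = 0. Lengths are in m, angles in degrees, forces in N, time in s.
With the tool pointing down it reaches from about 0.375 to 0.9 m from the base axis. Payload 3.1 kg.
Tool frame: the origin (TCP) lies midway between the tips of the shut fingers; the grasp point (between the pads) lies bot.hold_point_z behind it (bot.hold_point_z is the distance from the TCP to the grasp point, in m); z points along the fingers, y is the direction in which the jaws open and shut (so a half turn about z gives the same grasp; the last joint's range is limited). The gripper opens to 87 mm and grips with 3 to 60 N. Pads are 19 mm wide; open, the fingers measure 117 mm over their backs; the gripper's body (75 mm by 190 mm) begins 51 mm behind the grasp point.
Start: joints at [-10.227, 30.224, 82.088, -0, 67.689, -10.227], TCP at [0.625, 0, 0.223] pointing down, gripper open.
Joint ranges: [-176.69, 176.69], [-43.24, 126.21], [12.49, 139.97], [-82, 262], [0, 151.66], [-163.58, 163.58]. Speed limits (degrees/s): [159.86, 159.86, 180, 180, 180, 180].

## Interface

Orientations are given as a 3x3 rotation matrix whose columns are the frame's x, y, z axes.
In Python, from rig import bot, vision, order gives the robot as it stands. The module is installed in compiled form; this text tells all that it offers.
- The arm moves only by the tool move_arm, never from a script. Its argument "moves" is a list of rows, each an object of numbers: "hand": the finger opening in mm, from 0 to 87; "x", "y", "z": the shift along the tool's x, y, z in units of 25 mm (1.0 is 25 mm); "wx", "wy", "wz": the turn, a rotation vector about the tool's x, y, z in degrees. In form: [{"hand": .., "x": .., "y": .., "z": .., "wx": .., "wy": .., "wz": ..}, ...]. A call has 1 to 20 rows; each row shifts and turns the commanded pose from where the row before left it, along the tool's axes as they then stand; what a row does not reach is not made up. A row lasts 1/10 s, in which the tool goes at most 50 mm and 8.59 degrees, less where a joint would pass 70% of its speed; a pose out of reach is approached as far as the arm can. A call is refused whole if a number of a shift passes 1 or a number of a turn 8.59, either way. A call with a gripper value outside its range is refused whole. The fingers move at their own pace and stop on an object; the grip force is fixed at half the most. Time passes only in rows, so rows that do not move let the fingers close. It gives the time, the measured TCP pose, the force and the opening at its end, in the units of the state.
- bot.read_state(): the state, without advancing time (a new reading comes with each control period).
- vision.capture(name): name is "scene" or "side" or "wrist"; returns a dict with "image" (480x640x3 uint8, red, green, blue), "z_map" (480x640 float32, m along the optical axis (not along the pixel's ray), 0 where there is no reading), "fx", "fy", "cx", "cy" (pixels), "pose" (4x4, takes a point from camera to world coordinates); the wrist camera has in their place "hand_eye" (4x4, takes a point from camera to tool coordinates, whose origin is the TCP and whose axes are the flange's). Camera axes: x right, y down, z forward; pixel columns grow to the right and rows downward; lengths in m; the calibration is good to about 2 mm. A picture is of the moment at which its call begins: read the wrist's pose just before it.
- order.hand_in(): hands the job in, once; it reports no verdict.
The state is a dict: "time_s": time; "joint_positions": joint angles; "qvel": joint speeds; "tau": joint torques, N m; "position": TCP position; "tcp_rot": TCP orientation; "force": force on the tool from outside, world axes, zero at the start; "moment": the same for the moment, N m; "opening": opening from 0.0 (shut) to 1.0 (fully open).
Only numpy, scipy, OpenCV 4.12 (cv2) and the standard library are available. Lean on these libraries where they do the work, as an engineer would, in place of code of your own. Each camera call takes 0.05 s, during which the arm holds its last target.

## Task

Hang the ear defenders that stand loose on the bench on the steel rail, in the middle, between the two pairs that already hang there: slide those along the bar to make room, without lifting them off it. In the end all three pairs hang straight and still astride the bar, one cup on each side, none touching another; lower the pair onto the bar rather than letting it drop, and do not shift or knock over the other things on the bench.

Things in the scene. Friction and masses are not known exactly. Their poses are not given: they have to be found in the camera images.
- rail: Low hanging rail fixed to the bench: level round steel bar, 16 mm in diameter, top 156 mm above the bench. Origin on the bench below the bar's middle; y runs along the bar, z up. The bar is 340 mm long between two stop discs 44 mm in diameter (inner faces at y = -170 and +170 mm); 16 mm posts carry it at y = -150 and +150 mm.
- loose_pair_mid (a point): The loose ear defenders, rigid, standing on their cups on the bench: 142 mm wide (own x, cup to cup), 70 mm deep (y), 160 mm high (z), 0.15 to 0.3 kg, front and back alike. The point is their middle, half-way up, 80 mm above the cups' bottoms. Each cup is a block 80 mm high, 70 mm along y, x = 27 to 67 mm from the middle: 54 mm lie free between the cups.
- loose_pair_crown (a point): Centre of the loose pair's crown pad, 70 mm above its middle, same axes. The pad is 30 mm across (y) and 20 mm thick (z, 10 mm up and down from here), flat for 44 mm along x, then sloping down: grip it across its 30 mm from above. Hung up, its underside lies on the bar, so fingers reaching below the underside meet the bar; the cups then end 16 mm above the bench.
- right_pair_mid (a point): Middle of the pair that hangs on the rail at the right (-y) side; same shape, size and axes as the loose pair, y about along the bar, crown pad (centre 70 mm above this point) lying on the bar. Pushed sideways at the crown pad (1 to 4 N) it slides along the bar, at most until its middle is 155 mm from the rail's middle, where the pad meets the stop disc.
- left_pair_mid (a point): Middle of the pair that hangs next to it at the left (+y) side; same shape, size and axes, slides in the same way. At the start the middles of the two hanging pairs are 90 to 125 mm apart, too close for a third pair, 70 mm deep, between them.
- wash_bottle: Bystander, beside the loose pair: white plastic bottle, 64 mm in diameter, 190 mm high. Origin at the centre of its underside.
- jar: Bystander, on the other side of the loose pair: amber glass jar with black lid, 56 mm in diameter, 85 mm high. Origin at the centre of its underside.
- reagent_bottle: Bystander in front of the rail: amber glass bottle, 68 mm in diameter, 200 mm high. Origin at the centre of its underside.
- dish_stack: Bystander in front of the rail: stack of clear culture dishes, 90 mm in diameter, 56 mm high. Origin at the centre of its underside.
- slide_box: Bystander in front of the rail: flat grey box with white lid, 85 x 100 x 36 mm. Origin at the centre of its underside.
- microscope: Fixed equipment at the right side: white stereo microscope, 300 mm along x, 200 mm along y, 375 mm high, its eyepieces reaching 30 mm beyond the base towards the robot. Origin on the bench under the centre of its base.
Things that resemble listed ones, but are neither listed nor needed, are in the scene too. What is shaped like the part that bears loose_pair_mid but yellow is not meant.

How it is judged:
By the outcome, as a careful person would: the job done as asked, in the order asked, and still so for the second after the job is handed in, with the robot touching nothing.
It also fails if it takes over 58 s, if anything falls off the work surface, if the arm or the gripper's body presses on something with over 40 N, if the wrist force passes 120 N, or if a joint passes its speed limit or range.

## Working session

There is one attempt and no reset: what is moved stays moved. The work goes in short steps, Python scripts to look and compute and a tool call to move; the robot and the scene stay as the last step left them, time stands still between calls to the robot, and variables do not carry over. Pictures are saved under pics/ and viewed, and the job is handed in when it is done.

Besides the shell and the picture viewer there is one more tool, called after "Request:" as name(argument=value, ...) on one line, values as JSON. move_arm: Moves the arm, as the interface text tells. Its arguments: {"type":"object","properties":{"moves":{"type":"array"}},"required":["moves"]}

```bash
mkdir -p pics; cat > h.py <<'E'
import numpy as np, cv2
from rig import bot, vision, order
def cap(name,tag):
    st=bot.read_state()
    c=vision.capture(name)
    cv2.imwrite(f"pics/{tag}.png",cv2.cvtColor(c["image"],cv2.COLOR_RGB2BGR))
    if name=="wrist":
        T=np.eye(4);T[:3,:3]=st["tcp_rot"];T[:3,3]=st["position"]
        c["pose"]=T@np.array(c["hand_eye"])
    z=c["z_map"];v,u=np.mgrid[0:480,0:640]
    P=np.stack([(u-c["cx"])/c["fx"]*z,(v-c["cy"])/c["fy"]*z,z],-1)
    c["W"]=P@np.array(c["pose"])[:3,:3].T+np.array(c["pose"])[:3,3]
    c["ok"]=z>0
    return c
E
python3 - <<'E'
from h import *
print(bot.read_state()); print(bot.hold_point_z)
for n in("scene","side","wrist"):
    c=cap(n,n+"0"); print(n,np.round(c["pose"],3),c["fx"],c["cx"],c["cy"]); np.savez(n+"0.npz",W=c["W"],ok=c["ok"],im=c["image"])
E
```

```text
{'time_s': 0.0, 'joint_positions': array([-1.02276506e+01,  3.02789083e+01,  8.21585751e+01, -2.72256718e-04,
        6.76886017e+01, -1.02269093e+01]), 'qvel': array([-0.11505634, -0.08910721, -0.08383401, -0.1210193 ,  0.01446731,
       -0.05197949]), 'tau': array([-5.45745443e-04, -4.40045428e+01, -1.76593530e+01,  6.32597599e-02,
        5.83207863e-02, -1.53719384e-04]), 'position': array([6.24248622e-01, 1.59806611e-04, 2.21560109e-01]), 'tcp_rot': array([[ 1.15480107e-05,  9.99997653e-01, -2.16641065e-03],
       [ 9.99999925e-01, -1.07109096e-05,  3.86411227e-04],
       [ 3.86387116e-04, -2.16641495e-03, -9.99997579e-01]]), 'force': array([ 0.13555407, -0.60550732,  0.3103587 ]), 'moment': array([ 0.00710817, -0.04533925,  0.01705154]), 'opening': 1.0029969028345074}
0.0187
scene [[ 0.696  0.527 -0.488  1.164]
 [ 0.718 -0.52   0.463 -0.745]
 [-0.01  -0.672 -0.74   1.212]
 [ 0.     0.     0.     1.   ]] 535.2333009936406 321.1278341525018 234.18010315341343
side [[ 0.816 -0.368  0.446 -0.209]
 [-0.578 -0.504  0.642 -0.992]
 [-0.012 -0.782 -0.624  1.045]
 [ 0.     0.     0.     1.   ]] 526.429818624489 325.94426148272066 234.82635776353695
wrist [[ 1.    -0.001 -0.001  0.625]
 [-0.001 -0.966 -0.257  0.071]
 [-0.001  0.257 -0.966  0.384]
 [ 0.     0.     0.     1.   ]] 340.8597426780563 320.15267604912816 245.40581589813704
```

View pics/scene0.png

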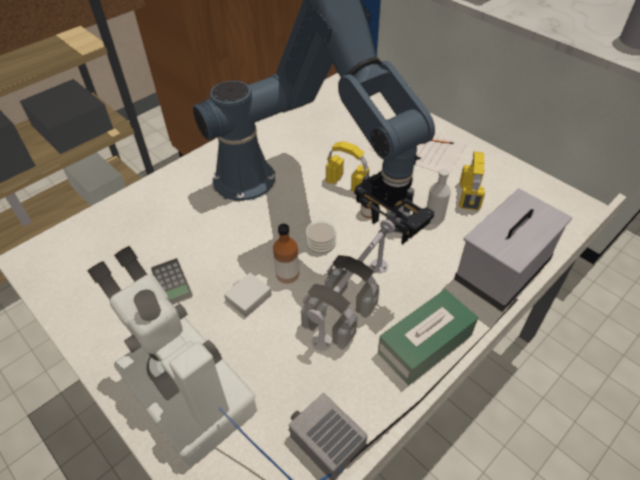

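View pics/side0.png

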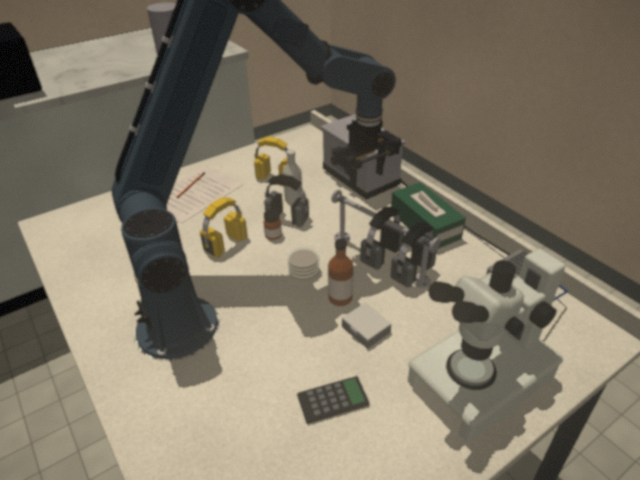

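View pics/wrist0.png

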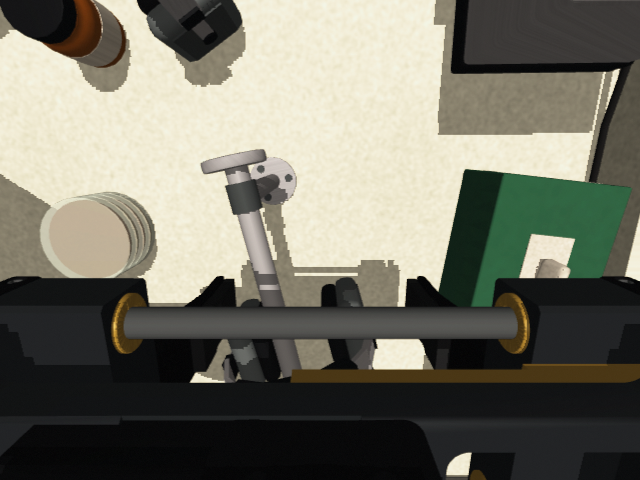

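The scene view shows two dark pairs on the rail at (330,300) and (355,275). The side view shows the loose dark pair at (285,200), between the wash bottle (292,165) and the jar (272,225). The yellow pairs are decoys. Next I'll build a top-down height map from the depth data.

```bash
python3 - <<'E'
from h import *
# top-down colored map, x 0.25..1.05 up, y -0.45..0.5 left ; 1.25 mm*... 
S=600
def top(names,out,zmin=0.02,x0=.3,x1=.95,y0=-.35,y1=.45,res=800):
    H=np.full((int((x1-x0)*res),int((y1-y0)*res)),-1.);C=np.zeros(H.shape+(3,),np.uint8)
    for n in names:
        d=np.load(n+"0.npz");W=d["W"][d["ok"]];im=d["im"][d["ok"]]
        i=((x1-W[:,0])*res).astype(int);j=((y1-W[:,1])*res).astype(int)
        m=(i>=0)&(i<H.shape[0])&(j>=0)&(j<H.shape[1])&(W[:,2]<.25)
        for a,b,z,c in zip(i[m],j[m],W[m,2],im[m]):
            if z>H[a,b]: H[a,b]=z;C[a,b]=c
    cv2.imwrite(f"pics/{out}.png",C[:,:,::-1])
    Hc=cv2.applyColorMap((np.clip(H,0,.22)/.22*255).astype(np.uint8),cv2.COLORMAP_JET);Hc[H<-.5]=0
    cv2.imwrite(f"pics/{out}h.png",Hc)
top(["scene","side","wrist"],"top0")
E
python3 -c "
import cv2
a=cv2.imread('pics/side0.png')[120:320,220:480];cv2.imwrite('pics/side0z.png',cv2.resize(a,None,fx=3,fy=3,interpolation=2))"
```

```text
(no output)
```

View pics/top0.png

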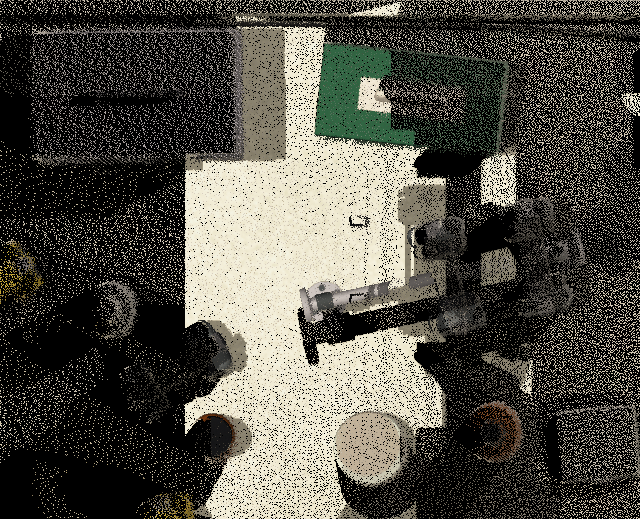

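View pics/top0h.png

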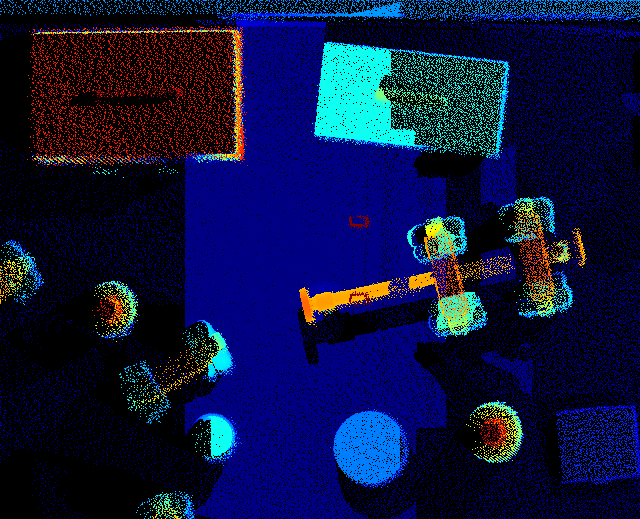

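View pics/side0z.png

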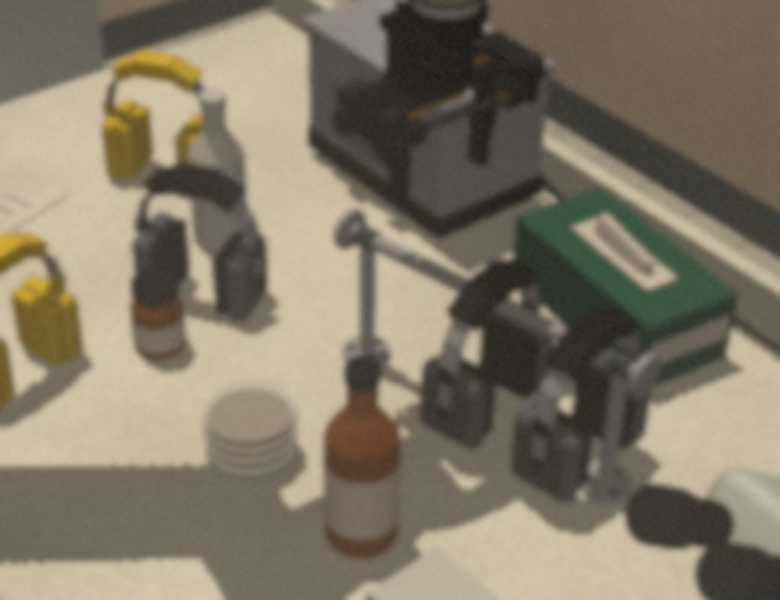

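The map shows the rail, both hung pairs, the loose pair and the bystanders. Next I'll fit each one numerically.

```bash
cat > fit.py <<'E'
from h import *
def load(names,suf):
    W=[];I=[];S=[]
    for n in names:
        d=np.load(n+suf+".npz");W.append(d["W"][d["ok"]]);I.append(d["im"][d["ok"]]);S+= [n]*int(d["ok"].sum())
    return W,I
def sel(W,cx,cy,r,z0,z1):
    return (np.hypot(W[:,0]-cx,W[:,1]-cy)<r)&(W[:,2]>z0)&(W[:,2]<z1)
def rect(P):
    (c,s,a)=cv2.minAreaRect((P[:,:2]*1000).astype(np.float32)); return np.round(c,1),np.round(s,1),round(a,1)
E
python3 - <<'E'
from fit import *
for n in ("scene","side","wrist"):
    d=np.load(n+"0.npz");W=d["W"][d["ok"]];print("==",n)
    # bench height near
    m=sel(W,.62,.0,.3,-.02,.015);print("bench z",np.median(W[m,2]),m.sum())
    for nm,cx,cy,r,z0,z1 in [("loosecrown",.4875,.2275,.045,.135,.175),("leftcrown",.594,-.115,.04,.16,.19),("rightcrown",.6225,-.2225,.04,.16,.19),("jar",.404,.185,.045,.05,.1),("dish",.39,-.015,.06,.045,.065),("reagent",.41,-.168,.05,.06,.22),("wash",.5625,.31,.045,.05,.2),("slide",.395,-.3,.08,.028,.045),
      ("loosecups",.4875,.2275,.09,.06,.083),("leftcups",.594,-.115,.09,.07,.1),("rightcups",.6225,-.2225,.09,.07,.1)]:
        m=sel(W,cx,cy,r,z0,z1);P=W[m]
        if len(P)>15: print(nm,len(P),"med",np.round(np.median(P,0),4),"mean",np.round(P.mean(0),4),"ztop",np.round(np.percentile(P[:,2],[5,50,95]),4),rect(P))
    # rail: bar pts
    a=np.array([.569,.069]);b=np.array([.641,-.275]);u=(b-a)/np.linalg.norm(b-a);nn=np.array([-u[1],u[0]])
    q=W[:,:2]-a;t=q@u;s=q@nn
    m=(t>0.0)&(t<.35)&(abs(s)<.02)&(W[:,2]>.148)&(W[:,2]<.162)
    P=W[m]
    if len(P)>20:
        l=cv2.fitLine((P[:,:2]*1000).astype(np.float32),cv2.DIST_HUBER,0,.01,.01).ravel();print("bar",len(P),l,"ztop",np.percentile(P[:,2],[50,90]))
    for e,p in (("A",a),("B",b)):
        m=sel(W,p[0],p[1],.04,.160,.175);P=W[m]
        if len(P)>8: print("disc",e,len(P),np.median(P,0).round(4),rect(P))
E
```

```text
== scene
bench z 0.0005633218375387106 16477
leftcrown 357 med [ 0.6003 -0.1152  0.1735] mean [ 0.5989 -0.1141  0.172 ] ztop [0.1615 0.1735 0.1792] (array([ 595.3, -115.3]), array([76.8, 42.6]), 16.0)
rightcrown 410 med [ 0.6281 -0.2227  0.1737] mean [ 0.6264 -0.2218  0.1724] ztop [0.1621 0.1737 0.1787] (array([ 623.5, -219.7]), array([62.7, 76.6]), 72.4)
dish 586 med [ 0.3941 -0.0162  0.0546] mean [ 0.3941 -0.0158  0.0544] ztop [0.0495 0.0546 0.059 ] (array([392. , -14.8]), array([87.1, 90.8]), 80.9)
reagent 897 med [ 0.4257 -0.1779  0.1296] mean [ 0.4253 -0.1769  0.1298] ztop [0.0689 0.1296 0.1998] (array([ 420.4, -173.6]), array([67.5, 53.9]), 49.5)
wash 723 med [0.5745 0.2981 0.1201] mean [0.5736 0.2986 0.1197] ztop [0.0607 0.1201 0.1895] (array([567. , 304.8]), array([63.3, 53.4]), 1.2)
slide 969 med [ 0.4002 -0.2998  0.0361] mean [ 0.3994 -0.2996  0.0359] ztop [0.0306 0.0361 0.0408] (array([ 395.4, -298. ]), array([ 91.5, 101.1]), 2.9)
loosecups 204 med [0.5112 0.2141 0.0759] mean [0.5114 0.2304 0.0745] ztop [0.0635 0.0759 0.0821] (array([524.2, 235.7]), array([ 85.3, 142.3]), 
[... 2862 characters left out ...]
0861] (array([408.5, 175.1]), array([53.3, 35.1]), 15.3)
dish 6291 med [ 0.3931 -0.0085  0.0546] mean [ 0.3929 -0.0088  0.0543] ztop [0.0516 0.0546 0.0558] (array([390.6,  -8.8]), array([82.8, 90. ]), 88.9)
loosecups 2614 med [0.4994 0.1757 0.0749] mean [0.4885 0.1767 0.0731] ztop [0.0614 0.0749 0.0808] (array([482.2, 178.2]), array([ 33.7, 132.4]), 89.8)
leftcups 2838 med [ 0.5729 -0.112   0.093 ] mean [ 0.5916 -0.1093  0.0918] ztop [0.0788 0.093  0.0968] (array([ 604.7, -106.5]), array([141.1,  59.5]), 18.5)
bar 4395 [ 1.9354773e-01 -9.8109084e-01  5.8375421e+02  2.4555227e-01] ztop [0.1554642  0.15797154]
disc A 749 [0.5699 0.0678 0.1678] (array([567. ,  66.3]), array([31.8, 30.8]), 59.8)
```

Request:
move_arm(moves=[{"hand":0,"x":-0.8,"y":-0.6,"z":-0.74},{"hand":0,"x":-0.8,"y":-0.6,"z":-0.74},{"hand":0,"x":-0.8,"y":-0.6,"z":-0.74},{"hand":0,"x":-0.8,"y":-0.6,"z":-0.74},{"hand":0,"x":-0.8,"y":-0.6,"z":-0.74},{"hand":0,"x":-0.8,"y":-0.6,"z":-0.74},{"hand":0,"wz":7.8},{"hand":0,"wz":7.8},{"hand":0,"wz":7.8},{"hand":0,"wz":7.8},{"hand":0,"wz":7.8},{"hand":0,"wz":7.8},{"hand":0,"wz":7.8},{"hand":0,"wz":7.8},{"hand":0,"wz":7.8},{"hand":0,"wz":7.8},{"hand":0},{"hand":0}])

```text
schema error: expected keys hand, x, y, z, wx, wy, wz
```

```bash
python3 - <<'E'
from fit import *
c=cap("wrist","wrist1");np.savez("wrist1.npz",W=c["W"],ok=c["ok"],im=c["image"],pose=c["pose"])
s=bot.read_state();print(s["position"],s["tcp_rot"].round(4),s["joint_positions"].round(1))
for n in("scene","side"):
    c=cap(n,n+"1"); np.savez(n+"1.npz",W=c["W"],ok=c["ok"],im=c["image"],pose=c["pose"])
E
```

```text
[6.24547897e-01 1.04036707e-04 2.21927480e-01] [[ 0.0e+00  1.0e+00 -1.3e-03]
 [ 1.0e+00 -0.0e+00  2.0e-04]
 [ 2.0e-04 -1.3e-03 -1.0e+00]] [-10.2  30.3  82.1  -0.   67.7 -10.2]
```

View pics/wrist1.png

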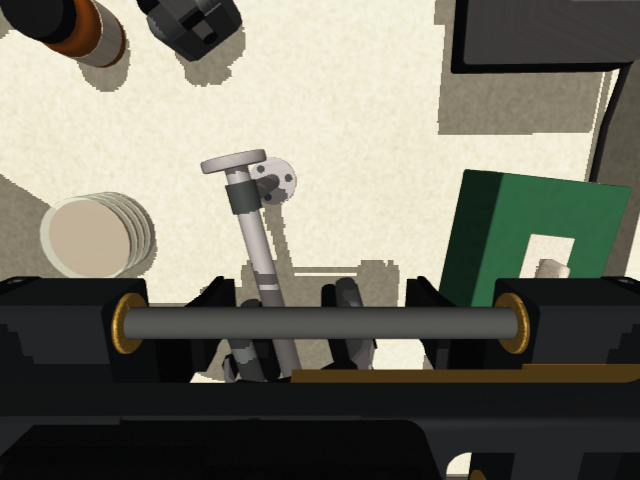

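View pics/scene1.png

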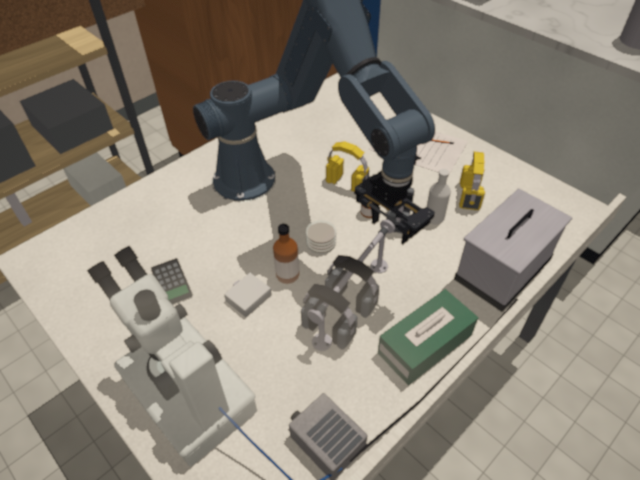

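The call was refused because every row needs all seven keys, so the arm hasn't moved and the pictures are the same as before. I'll resend it with full rows.

Request:
move_arm(moves=[{"hand":0,"x":-0.8,"y":-0.6,"z":-0.74,"wx":0,"wy":0,"wz":0},{"hand":0,"x":-0.8,"y":-0.6,"z":-0.74,"wx":0,"wy":0,"wz":0},{"hand":0,"x":-0.8,"y":-0.6,"z":-0.74,"wx":0,"wy":0,"wz":0},{"hand":0,"x":-0.8,"y":-0.6,"z":-0.74,"wx":0,"wy":0,"wz":0},{"hand":0,"x":-0.8,"y":-0.6,"z":-0.74,"wx":0,"wy":0,"wz":0},{"hand":0,"x":-0.8,"y":-0.6,"z":-0.74,"wx":0,"wy":0,"wz":0},{"hand":0,"x":0,"y":0,"z":0,"wx":0,"wy":0,"wz":7.8},{"hand":0,"x":0,"y":0,"z":0,"wx":0,"wy":0,"wz":7.8},{"hand":0,"x":0,"y":0,"z":0,"wx":0,"wy":0,"wz":7.8},{"hand":0,"x":0,"y":0,"z":0,"wx":0,"wy":0,"wz":7.8},{"hand":0,"x":0,"y":0,"z":0,"wx":0,"wy":0,"wz":7.8},{"hand":0,"x":0,"y":0,"z":0,"wx":0,"wy":0,"wz":7.8},{"hand":0,"x":0,"y":0,"z":0,"wx":0,"wy":0,"wz":7.8},{"hand":0,"x":0,"y":0,"z":0,"wx":0,"wy":0,"wz":7.8},{"hand":0,"x":0,"y":0,"z":0,"wx":0,"wy":0,"wz":7.8},{"hand":0,"x":0,"y":0,"z":0,"wx":0,"wy":0,"wz":7.8},{"hand":0,"x":0,"y":0,"z":0,"wx":0,"wy":0,"wz":0},{"hand":0,"x":0,"y":0,"z":0,"wx":0,"wy":0,"wz":0}])

```text
time_s: 2.1
position: [0.5349, -0.1199, 0.3335]
tcp_rot: [[0.978, 0.211, -0.0], [0.211, -0.978, 0.0], [-0.0, -0.0, -1.0]]
force: [-0.9, 0.3, 0.4]
opening: 0.009
```

```bash
python3 - <<'E'
from fit import *
c=cap("wrist","wrist1b");np.savez("wrist1.npz",W=c["W"],ok=c["ok"],im=c["image"],pose=c["pose"])
s=bot.read_state();print(s["position"],s["tcp_rot"].round(4),s["joint_positions"].round(1))
for n in("scene","side"):
    c=cap(n,n+"1b"); np.savez(n+"1.npz",W=c["W"],ok=c["ok"],im=c["image"],pose=c["pose"])
E
```

```text
[ 0.53487652 -0.11992338  0.33350014] [[ 9.776e-01  2.103e-01 -2.000e-04]
 [ 2.103e-01 -9.776e-01  1.000e-04]
 [-2.000e-04 -1.000e-04 -1.000e+00]] [-24.3  17.7  84.7  -0.   77.6  53.5]
```

View pics/wrist1b.png

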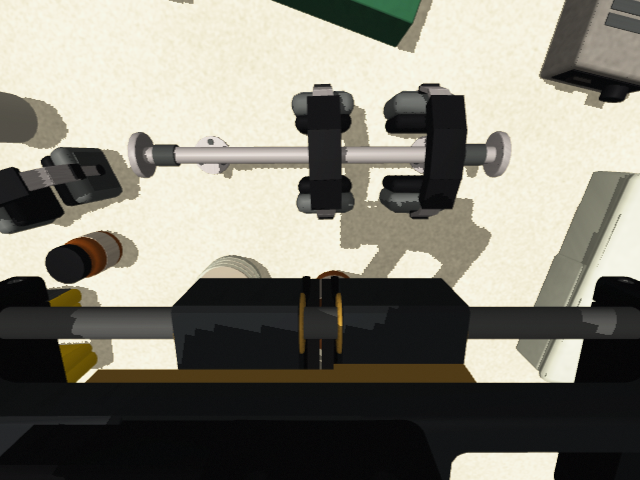

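View pics/scene1b.png

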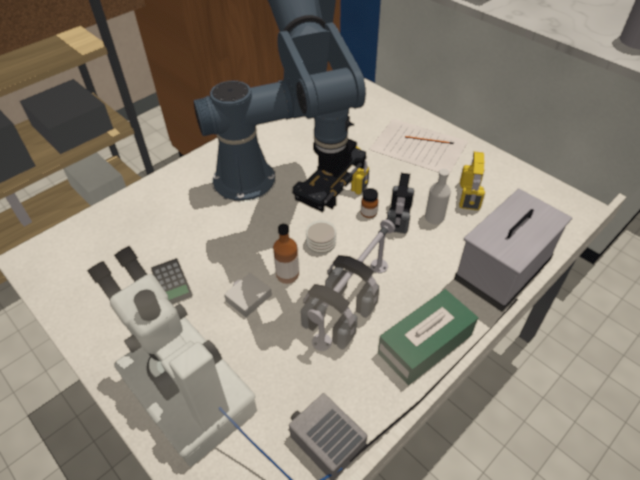

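The wrist view has the bar level at row 155 between discs at columns 141 and 498, with crowns at columns ~325 (left pair) and ~445 (right pair). I'll measure these in rail coordinates.

```bash
cat > railfit.py <<'E'
from fit import *
def ray(d,u,v,z):  # pixel -> plane z
    T=d["pose"];r=T[:3,:3]@np.array([(u-320.153)/340.86,(v-245.406)/340.86,1]);o=T[:3,3];return o+r*(z-o[2])/r[2]
E
python3 - <<'E'
from railfit import *
d=np.load("wrist1.npz");W=d["W"];ok=d["ok"]
# bar silhouette: pixel columns 185-285, z in .14-.16
vv,uu=np.mgrid[0:480,0:640]
m=ok&(W[...,2]>.135)&(W[...,2]<.162)&(vv>130)&(vv<175)
top=[]
for u in list(range(182,296))+list(range(352,380)):
    r=np.where(m[:,u])[0]
    if len(r)>5: top.append((u,(r.min()+r.max())/2))
top=np.array(top);P=np.array([ray(d,u,v,.148) for u,v in top])
l=cv2.fitLine((P[:,:2]*1000).astype(np.float32),cv2.DIST_HUBER,0,.01,.01).ravel();print("bar line",l, "z",np.percentile(W[m][:,2],[50,95]))
dy=np.array([-abs(l[0]),abs(l[1])]);p0=l[2:]/1000;dx=np.array([dy[1],-dy[0]])
# disc inner/outer faces
Q=W[...,:2]-p0;t=Q@dy;s=Q@dx
for side in(1,-1):
    m=ok&(W[...,2]>.158)&(W[...,2]<.175)&(abs(s)<.03)&((t*side)>.0)
    m&= (uu<160) if side>0 else (uu>485)
    print("disc",side,m.sum(),np.percentile(t[m],[2,20,50,80,98]).round(4),"s",np.percentile(s[m],[2,50,98]).round(4),"z",np.percentile(W[m][:,2],[50,98]))
for nm,a,b in(("L",295,352),("R",410,475)):
    m=ok&(W[...,2]>.164)&(uu>a)&(uu<b)&(vv>60)&(vv<230)
    top=m&(W[...,2]>.172)
    print(nm,"top",top.sum(),"t",np.percentile(t[top],[1,50,99]).round(4),"s",np.percentile(s[top],[1,50,99]).round(4),"z",np.percentile(W[top][:,2],[50,99]).round(4),
      rect(np.c_[s[top],t[top]]), "mid t", t[top].mean().round(4), "all", rect(np.c_[s[m],t[m]]))
    mc=ok&(W[...,2]>.05)&(W[...,2]<.1)&(uu>a-40)&(uu<b+5)&(vv>60)&(vv<230)
    print("  cups",np.percentile(t[mc],[1,99]).round(4),np.percentile(s[mc],[1,99]).round(4))
np.savez("rail.npz",p0=p0,dy=dy,dx=dx)
E
```

```text
bar line [ 2.1290226e-01 -9.7707349e-01  5.9751562e+02 -7.2243042e+01] z [0.15525462 0.15918432]
disc 1 556 [0.1231 0.1382 0.1395 0.1431 0.1457] s [-0.0183  0.0003  0.0183] z [0.16514531 0.17073393]
disc -1 524 [-0.2089 -0.2063 -0.2029 -0.2017 -0.2007] s [-0.0182  0.      0.0182] z [0.16564327 0.17057944]
L top 2116 t [-0.0514 -0.0368 -0.0217] s [-0.0284  0.0014  0.0283] z [0.176  0.1778] (array([  0.2, -36.5]), array([61.6, 29.9]), 0.9) mid t -0.0367 all (array([  0.3, -36.7]), array([94.1, 30. ]), 1.5)
  cups [-0.0708 -0.0027] [-0.0673  0.0676]
R top 2210 t [-0.1631 -0.1479 -0.1332] s [-0.0287  0.0011  0.0287] z [0.176 0.178] (array([-1.000e-01, -1.483e+02]), array([30.9, 61.1]), 89.5) mid t -0.1479 all (array([   0.3, -148.3]), array([31.1, 92.5]), 89.9)
  cups [-0.1526 -0.1134] [-0.0657  0.0667]
```

Request:
move_arm(moves=[{"hand":0,"x":0.7,"y":0.6,"z":0,"wx":0,"wy":0,"wz":-0.1},{"hand":0,"x":0.7,"y":0.6,"z":0,"wx":0,"wy":0,"wz":0},{"hand":0,"x":0.7,"y":0.6,"z":0,"wx":0,"wy":0,"wz":0},{"hand":0,"x":0.75,"y":0.55,"z":0,"wx":0,"wy":0,"wz":0},{"hand":0,"x":0,"y":0,"z":1,"wx":0,"wy":0,"wz":0},{"hand":0,"x":0,"y":0,"z":1,"wx":0,"wy":0,"wz":0},{"hand":0,"x":0,"y":0,"z":1,"wx":0,"wy":0,"wz":0},{"hand":0,"x":0,"y":0,"z":1,"wx":0,"wy":0,"wz":0},{"hand":0,"x":0,"y":0,"z":1,"wx":0,"wy":0,"wz":0},{"hand":0,"x":0,"y":0,"z":0.8,"wx":0,"wy":0,"wz":0},{"hand":0,"x":0,"y":0,"z":0,"wx":0,"wy":0,"wz":0},{"hand":0,"x":0,"y":0,"z":0,"wx":0,"wy":0,"wz":0}])

```text
time_s: 3.45
position: [0.6171, -0.1626, 0.1886]
tcp_rot: [[0.978, 0.21, -0.0], [0.21, -0.978, 0.0], [-0.0, -0.0, -1.0]]
force: [0.4, 0.6, -0.2]
opening: 0.007
```

```bash
cat > rc.py <<'E'
from h import *
dy=np.array([-.2129,.9771]);dx=np.array([.9771,.2129]);mid=np.array([.6041,-.1025])
def railpose():
    s=bot.read_state();q=s["position"][:2]-mid
    print("t %.1f s=%.1f t=%.1f z=%.1f mm yawerr %.2f"%(s["time_s"],q@dx*1e3,q@dy*1e3,s["position"][2]*1e3,np.degrees(np.arctan2(s["tcp_rot"][1,0],s["tcp_rot"][0,0]))-12.29),"F",s["force"].round(1),"open",round(s["opening"]*87,1),"tilt",s["tcp_rot"][:,2].round(4))
E
python3 -c "
from rc import *
railpose();cap('side','side2')"
```

```text
t 3.5 s=-0.1 t=-61.5 z=188.6 mm yawerr -0.16 F [ 0.4  0.6 -0.2] open 0.6 tilt [-2.e-04  1.e-04 -1.e+00]
```

View pics/side2.png

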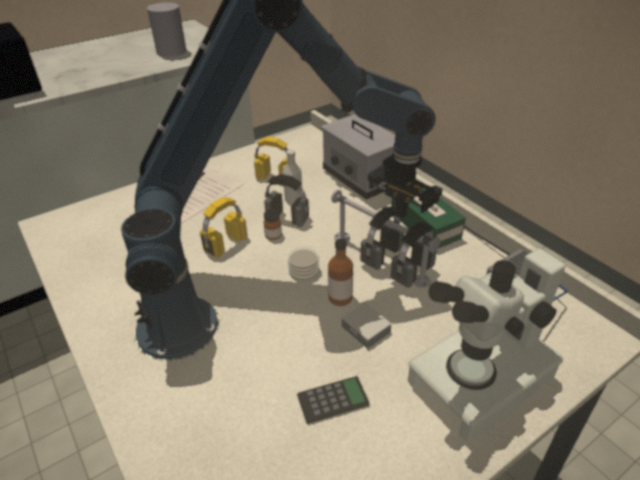

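```bash
python3 - <<'E'
from rc import *
for n in("scene1","side1","wrist1"):
    d=np.load(n+".npz");W=d["W"][d["ok"]];q=W[:,:2]-mid;s=q@dx;t=q@dy
    m=(W[:,2]>.19)&(W[:,2]<.45)&(t<-.12)&(t>-.5)&(abs(s)<.25)
    print(n,m.sum(),np.percentile(t[m],[95,99,100]) if m.sum() else"")
    m&=(s>-.15)&(s<.15)
    if m.sum():
        o=np.argsort(-t[m])[:300:30];print(np.c_[s[m],t[m],W[m][:,2]][o].round(3))
E
```

```text
scene1 5505 [-0.39871414 -0.38178489 -0.37145706]
[[-0.115 -0.395  0.245]
 [-0.111 -0.402  0.247]
 [-0.078 -0.405  0.235]
 [-0.075 -0.408  0.224]
 [-0.106 -0.41   0.251]
 [-0.081 -0.412  0.23 ]
 [-0.082 -0.416  0.238]
 [-0.079 -0.42   0.223]
 [-0.129 -0.43   0.261]
 [-0.137 -0.438  0.261]]
side1 3375 [-0.42470518 -0.40412658 -0.3883853 ]
[[-0.103 -0.43   0.258]
 [-0.095 -0.435  0.285]
 [-0.106 -0.437  0.262]
 [-0.096 -0.439  0.262]
 [-0.095 -0.441  0.311]
 [-0.098 -0.442  0.292]
 [-0.097 -0.443  0.295]
 [-0.098 -0.445  0.299]
 [-0.095 -0.447  0.322]
 [-0.112 -0.448  0.258]]
wrist1 0
```

Nothing stands near the gripper on that side; the microscope starts at t < -0.38. I'll lower the closed fingers between the crowns and nudge the right pair outward.

Request:
move_arm(moves=[{"hand":0,"x":0,"y":0,"z":0.5,"wx":0,"wy":0,"wz":-0.15},{"hand":0,"x":0,"y":0,"z":0.5,"wx":0,"wy":0,"wz":0},{"hand":0,"x":0,"y":0.4,"z":0.06,"wx":0,"wy":0,"wz":0},{"hand":0,"x":0,"y":0.4,"z":0,"wx":0,"wy":0,"wz":0},{"hand":0,"x":0,"y":0.15,"z":0,"wx":0,"wy":0,"wz":0},{"hand":0,"x":0,"y":0.15,"z":0,"wx":0,"wy":0,"wz":0},{"hand":0,"x":0,"y":0.15,"z":0,"wx":0,"wy":0,"wz":0},{"hand":0,"x":0,"y":0.1,"z":0,"wx":0,"wy":0,"wz":0},{"hand":0,"x":0,"y":0.1,"z":0,"wx":0,"wy":0,"wz":0},{"hand":0,"x":0,"y":0.05,"z":0,"wx":0,"wy":0,"wz":0},{"hand":0,"x":0,"y":0,"z":0,"wx":0,"wy":0,"wz":0},{"hand":0,"x":0,"y":0,"z":0,"wx":0,"wy":0,"wz":0}])

```text
time_s: 4.7
position: [0.6249, -0.1988, 0.1622]
tcp_rot: [[0.977, 0.212, -0.0], [0.212, -0.977, 0.0], [0.0, -0.0, -1.0]]
force: [-0.1, 2.7, 2.5]
opening: 0.008
```

```bash
python3 -c "
from rc import *
railpose();cap('scene','scene3')
import cv2
a=cv2.imread('pics/scene3.png')[180:380,230:490];cv2.imwrite('pics/scene3z.png',cv2.resize(a,None,fx=3,fy=3,interpolation=2))"
```

```text
t 4.7 s=-0.2 t=-98.5 z=162.2 mm yawerr -0.03 F [-0.1  2.7  2.5] open 0.7 tilt [-0.e+00  3.e-04 -1.e+00]
```

View pics/scene3z.png

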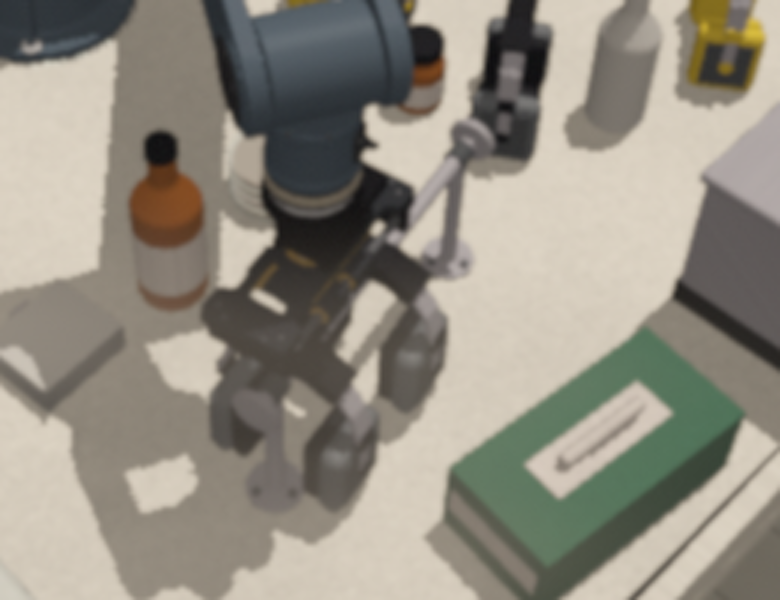

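The right pair moved (2.7 N contact). Next I'll go back and slide the left pair the other way.

Request:
move_arm(moves=[{"hand":0,"x":0,"y":-0.5,"z":0,"wx":0,"wy":0,"wz":0},{"hand":0,"x":0,"y":-0.8,"z":0,"wx":0,"wy":0,"wz":0},{"hand":0,"x":0,"y":-0.6,"z":0,"wx":0,"wy":0,"wz":0},{"hand":0,"x":0,"y":-0.3,"z":0,"wx":0,"wy":0,"wz":0},{"hand":0,"x":0,"y":-0.15,"z":0,"wx":0,"wy":0,"wz":0},{"hand":0,"x":0,"y":-0.15,"z":0,"wx":0,"wy":0,"wz":0},{"hand":0,"x":0,"y":-0.2,"z":0,"wx":0,"wy":0,"wz":0},{"hand":0,"x":0,"y":-0.2,"z":0,"wx":0,"wy":0,"wz":0},{"hand":0,"x":0,"y":-0.2,"z":0,"wx":0,"wy":0,"wz":0},{"hand":0,"x":0,"y":-0.2,"z":0,"wx":0,"wy":0,"wz":0},{"hand":0,"x":0,"y":-0.2,"z":0,"wx":0,"wy":0,"wz":0},{"hand":0,"x":0,"y":-0.2,"z":0,"wx":0,"wy":0,"wz":0},{"hand":0,"x":0,"y":-0.2,"z":0,"wx":0,"wy":0,"wz":0},{"hand":0,"x":0,"y":-0.2,"z":0,"wx":0,"wy":0,"wz":0},{"hand":0,"x":0,"y":-0.2,"z":0,"wx":0,"wy":0,"wz":0},{"hand":0,"x":0,"y":-0.2,"z":0,"wx":0,"wy":0,"wz":0},{"hand":0,"x":0,"y":-0.2,"z":0,"wx":0,"wy":0,"wz":0},{"hand":0,"x":0,"y":-0.2,"z":0,"wx":0,"wy":0,"wz":0},{"hand":0,"x":0,"y":-0.2,"z":0,"wx":0,"wy":0,"wz":0},{"hand":0,"x":0,"y":-0.2,"z":0,"wx":0,"wy":0,"wz":0}])

```text
time_s: 6.75
position: [0.5968, -0.0694, 0.1621]
tcp_rot: [[0.977, 0.212, 0.0], [0.212, -0.977, -0.0], [0.0, 0.0, -1.0]]
force: [1.2, -3.2, 1.9]
opening: 0.002
```

```bash
python3 -c "
from rc import *
railpose();cap('scene','scene4')
import cv2
a=cv2.imread('pics/scene4.png')[180:380,230:490];cv2.imwrite('pics/scene4z.png',cv2.resize(a,None,fx=3,fy=3,interpolation=2))"
```

```text
t 6.8 s=-0.1 t=33.9 z=162.1 mm yawerr -0.04 F [ 1.2 -3.2  1.9] open 0.2 tilt [ 2.e-04 -2.e-04 -1.e+00]
```

View pics/scene4z.png

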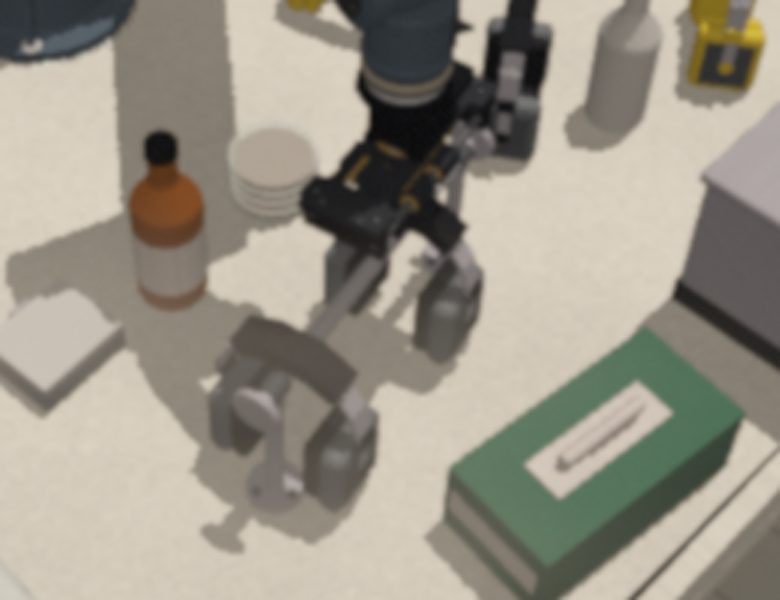

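The left pair is sliding straight. I'll finish the push, back off and lift to the viewing height.

Request:
move_arm(moves=[{"hand":0,"x":0,"y":-0.2,"z":0,"wx":0,"wy":0,"wz":0},{"hand":0,"x":0,"y":-0.2,"z":0,"wx":0,"wy":0,"wz":0},{"hand":0,"x":0,"y":-0.2,"z":0,"wx":0,"wy":0,"wz":0},{"hand":0,"x":0,"y":-0.2,"z":0,"wx":0,"wy":0,"wz":0},{"hand":0,"x":0,"y":-0.2,"z":0,"wx":0,"wy":0,"wz":0},{"hand":0,"x":0,"y":-0.2,"z":0,"wx":0,"wy":0,"wz":0},{"hand":0,"x":0,"y":-0.2,"z":0,"wx":0,"wy":0,"wz":0},{"hand":0,"x":0,"y":-0.2,"z":0,"wx":0,"wy":0,"wz":0},{"hand":0,"x":0,"y":-0.2,"z":0,"wx":0,"wy":0,"wz":0},{"hand":0,"x":0,"y":-0.2,"z":0,"wx":0,"wy":0,"wz":0},{"hand":0,"x":0,"y":-0.2,"z":0,"wx":0,"wy":0,"wz":0},{"hand":0,"x":0,"y":-0.15,"z":0,"wx":0,"wy":0,"wz":0},{"hand":0,"x":0,"y":-0.1,"z":0,"wx":0,"wy":0,"wz":0},{"hand":0,"x":0,"y":-0.1,"z":0,"wx":0,"wy":0,"wz":0},{"hand":0,"x":0,"y":0,"z":0,"wx":0,"wy":0,"wz":0},{"hand":0,"x":0,"y":0,"z":0,"wx":0,"wy":0,"wz":0},{"hand":0,"x":0,"y":0.2,"z":0,"wx":0,"wy":0,"wz":0},{"hand":0,"x":0,"y":0.5,"z":0,"wx":0,"wy":0,"wz":0},{"hand":0,"x":0,"y":0.5,"z":0,"wx":0,"wy":0,"wz":0}])

```text
time_s: 8.7
position: [0.5895, -0.0374, 0.1617]
tcp_rot: [[0.977, 0.212, -0.001], [0.212, -0.977, 0.0], [-0.001, -0.001, -1.0]]
force: [0.4, -0.6, -0.5]
opening: 0.005
```

Request:
move_arm(moves=[{"hand":60,"x":0,"y":0,"z":-0.7,"wx":0,"wy":0,"wz":0},{"hand":60,"x":0,"y":0,"z":-1,"wx":0,"wy":0,"wz":0},{"hand":60,"x":0,"y":0,"z":-1,"wx":0,"wy":0,"wz":0},{"hand":60,"x":-0.4,"y":0.4,"z":-1,"wx":0,"wy":0,"wz":0},{"hand":60,"x":-0.6,"y":0.4,"z":-1,"wx":0,"wy":0,"wz":0},{"hand":60,"x":-0.6,"y":0.4,"z":-1,"wx":0,"wy":0,"wz":0},{"hand":60,"x":-0.6,"y":0.4,"z":-1,"wx":0,"wy":0,"wz":0},{"hand":60,"x":-0.6,"y":0.4,"z":0,"wx":0,"wy":0,"wz":0},{"hand":60,"x":0,"y":0,"z":0,"wx":0,"wy":0,"wz":0},{"hand":60,"x":0,"y":0,"z":0,"wx":0,"wy":0,"wz":0}])

```text
time_s: 9.7
position: [0.5317, -0.101, 0.3293]
tcp_rot: [[0.978, 0.21, -0.0], [0.21, -0.978, 0.001], [-0.0, -0.001, -1.0]]
force: [-0.5, 0.2, -0.2]
opening: 0.681
```

```bash
cat > view.py <<'E'
import sys
from rc import *
from fit import rect
tag=sys.argv[1];c=cap("wrist",tag);railpose()
W=c["W"];ok=c["ok"];q=W[...,:2]-mid;s=q@dx;t=q@dy
np.savez(tag+".npz",W=W,ok=ok,im=c["image"],pose=c["pose"])
m=ok&(W[...,2]>.1655)&(W[...,2]<.182)&(abs(s)<.05)&(abs(t)<.165)
n,lab=cv2.connectedComponents(m.astype(np.uint8))
for k in range(1,n):
    a=lab==k
    if a.sum()>300: print("crown t(mean) %.1f s %.1f"%(t[a].mean()*1e3,s[a].mean()*1e3),rect(np.c_[s[a],t[a]]),"z",np.percentile(W[a][:,2],[50,98]).round(4))
m=ok&(W[...,2]>.13)&(W[...,2]<.162)&(abs(s)<.012)&(abs(t)<.09)
print("bar s",np.percentile(s[m],[2,50,98]).round(4),m.sum())
m=ok&(W[...,2]>.157)&(W[...,2]<.172)&(abs(s)<.03)&(abs(t)>.165)&(abs(t)<.185)
for sg in(1,-1):
    a=m&(t*sg>0)
    if a.sum(): print("disc",sg,np.percentile(t[a],[5,20,50,80]).round(4))
E
python3 view.py wrist5
```

```text
t 9.8 s=-70.2 t=17.3 z=329.0 mm yawerr -0.09 F [ 0.2  0.6 -0. ] open 59.8 tilt [-8.e-04  1.e-03 -1.e+00]
crown t(mean) -120.4 s 1.4 (array([  -0.2, -121.8]), array([88.3, 31.4]), 0.0) z [0.175  0.1776]
crown t(mean) 121.7 s 1.6 (array([  0.8, 122.8]), array([31. , 84.9]), 89.8) z [0.1751 0.1775]
bar s [-0.0078 -0.0001  0.0077] 3180
disc 1 [0.1691 0.1695 0.1709 0.1743]
disc -1 [-0.1773 -0.1751 -0.1716 -0.1705]
```

View pics/wrist5.png

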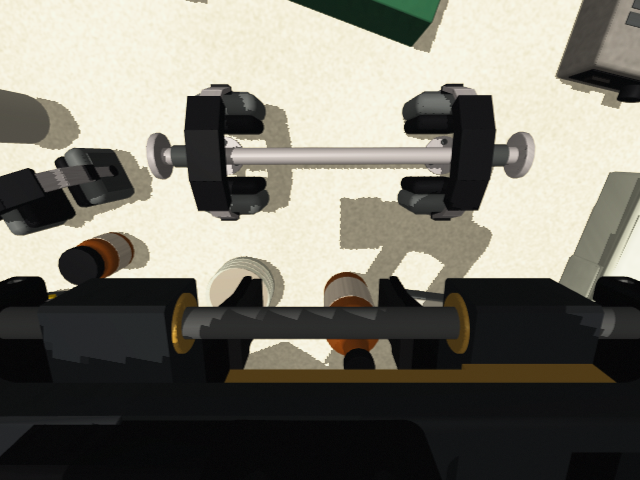

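Both hung pairs are now straight at t = ±122 mm, and the disc faces at about ±170 confirm the rail's middle. Next I'll move to view the loose pair with the tool turned 108°.

Request:
move_arm(moves=[{"hand":60,"x":0.2,"y":-0.6,"z":0,"wx":0,"wy":0,"wz":0},{"hand":60,"x":0.2,"y":-0.9,"z":0,"wx":0,"wy":0,"wz":0},{"hand":60,"x":0.15,"y":-0.9,"z":0,"wx":0,"wy":0,"wz":0},{"hand":60,"x":0.15,"y":-0.9,"z":0,"wx":0,"wy":0,"wz":0},{"hand":60,"x":0.15,"y":-0.9,"z":0,"wx":0,"wy":0,"wz":0},{"hand":60,"x":0.15,"y":-0.9,"z":0,"wx":0,"wy":0,"wz":0},{"hand":60,"x":0.15,"y":-0.9,"z":0,"wx":0,"wy":0,"wz":0},{"hand":60,"x":0.15,"y":-0.9,"z":0,"wx":0,"wy":0,"wz":0},{"hand":60,"x":0.15,"y":-0.9,"z":0,"wx":0,"wy":0,"wz":0},{"hand":60,"x":0.15,"y":-0.9,"z":0,"wx":0,"wy":0,"wz":0},{"hand":60,"x":0.15,"y":-0.9,"z":0,"wx":0,"wy":0,"wz":0},{"hand":60,"x":0.1,"y":-0.9,"z":0,"wx":0,"wy":0,"wz":0},{"hand":60,"x":0,"y":0,"z":0,"wx":0,"wy":0,"wz":-8},{"hand":60,"x":0,"y":0,"z":0,"wx":0,"wy":0,"wz":-8},{"hand":60,"x":0,"y":0,"z":0,"wx":0,"wy":0,"wz":-8},{"hand":60,"x":0,"y":0,"z":0,"wx":0,"wy":0,"wz":-8},{"hand":60,"x":0,"y":0,"z":0,"wx":0,"wy":0,"wz":-8},{"hand":60,"x":0,"y":0,"z":0,"wx":0,"wy":0,"wz":-8},{"hand":60,"x":0,"y":0,"z":0,"wx":0,"wy":0,"wz":-8}])

```text
time_s: 11.65
position: [0.5207, 0.1679, 0.3288]
tcp_rot: [[0.364, 0.932, -0.002], [0.932, -0.364, 0.001], [-0.0, -0.002, -1.0]]
force: [-0.7, -0.5, 0.5]
opening: 0.691
```

Request:
move_arm(moves=[{"hand":60,"x":0,"y":0,"z":0,"wx":0,"wy":0,"wz":-8},{"hand":60,"x":0,"y":0,"z":0,"wx":0,"wy":0,"wz":-8},{"hand":60,"x":0,"y":0,"z":0,"wx":0,"wy":0,"wz":-8},{"hand":60,"x":0,"y":0,"z":0,"wx":0,"wy":0,"wz":-8},{"hand":60,"x":0,"y":0,"z":0,"wx":0,"wy":0,"wz":-8},{"hand":60,"x":0,"y":0,"z":0,"wx":0,"wy":0,"wz":-8},{"hand":60,"x":0,"y":0,"z":0,"wx":0,"wy":0,"wz":-4},{"hand":60,"x":0,"y":0,"z":0,"wx":0,"wy":0,"wz":0},{"hand":60,"x":0,"y":0,"z":0,"wx":0,"wy":0,"wz":0}])

```text
time_s: 12.55
position: [0.5209, 0.1671, 0.3291]
tcp_rot: [[-0.504, 0.864, -0.001], [0.864, 0.504, 0.0], [0.001, -0.001, -1.0]]
force: [-0.2, 0.2, -0.7]
opening: 0.69
```

```bash
cat > loose.py <<'E'
import sys
from rc import *
from fit import rect
tag=sys.argv[1];c=cap("wrist",tag);s=bot.read_state()
print(s["time_s"],s["position"].round(4),s["joint_positions"].round(1),"yaw",np.degrees(np.arctan2(s["tcp_rot"][1,0],s["tcp_rot"][0,0])).round(2))
W=c["W"];ok=c["ok"];np.savez(tag+".npz",W=W,ok=ok,im=c["image"],pose=c["pose"])
near=np.hypot(W[...,0]-.486,W[...,1]-.227)<.11
for nm,a,b in(("padtop",.156,.166),("pad",.148,.166),("cups",.06,.084)):
    m=ok&near&(W[...,2]>a)&(W[...,2]<b)&(np.mgrid[0:480,0:640][0]<275)
    n,lab,st,_=cv2.connectedComponentsWithStats(m.astype(np.uint8))
    for k in range(1,n):
        if st[k,4]>200:
            P=W[lab==k];r=rect(P);print(nm,st[k],P.mean(0).round(4),"z",np.percentile(P[:,2],[50,98]).round(4),r)
E
python3 loose.py wrist6
```

```text
12.6 [0.521  0.1669 0.3292] [  6.   17.8  85.2   0.   77.  -24.2] yaw 120.24
padtop [ 306  117   34   68 1983] [0.4868 0.2335 0.1598] z [0.1601 0.1617] (array([487.1, 233.1]), array([30. , 60.8]), 33.0)
pad [ 305  100   35  102 2996] [0.4864 0.2341 0.1572] z [0.1591 0.1616] (array([487.7, 232.3]), array([30. , 93.9]), 33.1)
cups [330  89  21  40 452] [0.4816 0.2873 0.0767] z [0.0772 0.0808] (array([482.1, 288.3]), array([20.8, 42.9]), 45.9)
cups [290  91  20  40 490] [0.4404 0.26   0.0765] z [0.077 0.081] (array([439.2, 260. ]), array([20.8, 42.7]), 22.1)
cups [335 174  19  35 397] [0.5344 0.2059 0.0765] z [0.0772 0.081 ] (array([535.8, 206. ]), array([21.3, 42.7]), 20.6)
cups [297 176  20  35 411] [0.4933 0.1792 0.0767] z [0.0772 0.0812] (array([493., 178.]), array([21.9, 42.6]), 45.6)
```

View pics/wrist6.png

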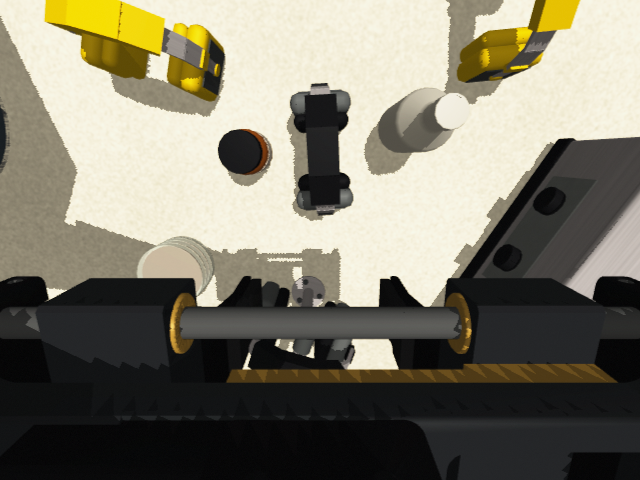

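The loose pad's centre is at (0.4873, 0.2330), top 160 mm, axis at 123°. The four cup corners give the same centre and angle. I'll approach to just above it.

Request:
move_arm(moves=[{"hand":60,"x":0.74,"y":0.05,"z":0,"wx":0,"wy":0,"wz":0},{"hand":60,"x":0.74,"y":0.04,"z":0,"wx":0,"wy":0,"wz":0},{"hand":60,"x":0.74,"y":0.04,"z":0,"wx":0,"wy":0,"wz":0},{"hand":60,"x":0.74,"y":0.04,"z":0,"wx":0,"wy":0,"wz":0},{"hand":60,"x":0,"y":0,"z":0.7,"wx":0,"wy":0,"wz":-2.9},{"hand":60,"x":0,"y":0,"z":1,"wx":0,"wy":0,"wz":0},{"hand":60,"x":0,"y":0,"z":1,"wx":0,"wy":0,"wz":0},{"hand":60,"x":0,"y":0,"z":1,"wx":0,"wy":0,"wz":0},{"hand":60,"x":0,"y":0,"z":1,"wx":0,"wy":0,"wz":0},{"hand":60,"x":0,"y":0,"z":0.9,"wx":0,"wy":0,"wz":0},{"hand":60,"x":0,"y":0,"z":0.4,"wx":0,"wy":0,"wz":0},{"hand":60,"x":0,"y":0,"z":0,"wx":0,"wy":0,"wz":0},{"hand":60,"x":0,"y":0,"z":0,"wx":0,"wy":0,"wz":0}])

```text
time_s: 13.9
position: [0.4883, 0.2323, 0.1802]
tcp_rot: [[-0.547, 0.837, 0.001], [0.837, 0.547, 0.0], [-0.0, 0.001, -1.0]]
force: [-0.2, -0.8, 0.5]
opening: 0.691
```

```bash
python3 - <<'E'
from rc import *
s=bot.read_state();print(s["time_s"],s["position"].round(4),"yaw",np.degrees(np.arctan2(s["tcp_rot"][1,0],s["tcp_rot"][0,0])).round(2),s["force"].round(1),s["opening"]*87)
for n in("wrist","side"): cap(n,n+"7")
a=cv2.imread('pics/side7.png')[130:260,200:370];b=cv2.resize(a,None,fx=3.5,fy=3.5,interpolation=2);cv2.imwrite('pics/side7z.png',b)
E
```

```text
13.9 [0.4883 0.2323 0.1802] yaw 123.14 [-0.2 -0.8  0.5] 60.103575943072336
```

View pics/wrist7.png

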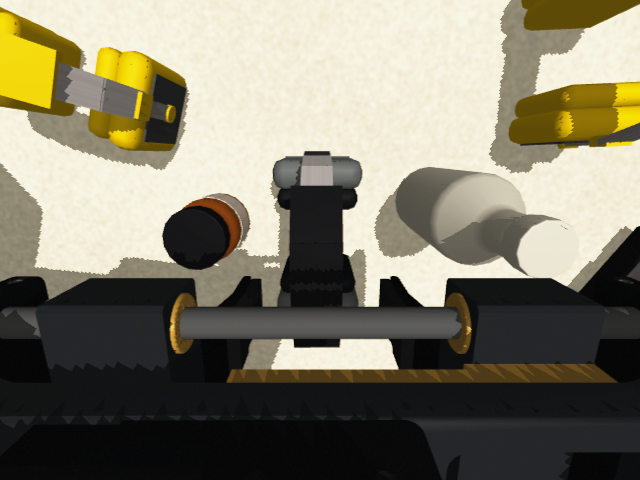

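View pics/side7z.png

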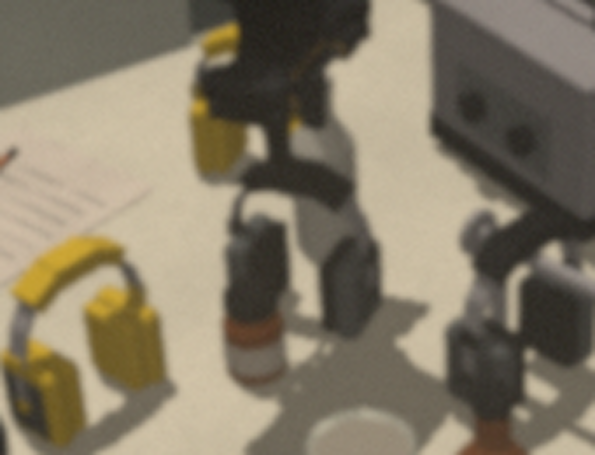

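The crown sits centred between the fingers (columns 290–342, fingers at 250–395). I'll lower, close and hold.

Request:
move_arm(moves=[{"hand":60,"x":0.05,"y":-0.02,"z":0.4,"wx":0,"wy":0,"wz":0},{"hand":60,"x":0,"y":0,"z":0.4,"wx":0,"wy":0,"wz":0},{"hand":60,"x":0,"y":0,"z":0.4,"wx":0,"wy":0,"wz":0},{"hand":60,"x":0,"y":0,"z":0.3,"wx":0,"wy":0,"wz":0},{"hand":60,"x":0,"y":0,"z":0,"wx":0,"wy":0,"wz":0},{"hand":60,"x":0,"y":0,"z":0,"wx":0,"wy":0,"wz":0},{"hand":50,"x":0,"y":0,"z":0,"wx":0,"wy":0,"wz":0},{"hand":40,"x":0,"y":0,"z":0,"wx":0,"wy":0,"wz":0},{"hand":34,"x":0,"y":0,"z":0,"wx":0,"wy":0,"wz":0},{"hand":31,"x":0,"y":0,"z":0,"wx":0,"wy":0,"wz":0},{"hand":20,"x":0,"y":0,"z":0,"wx":0,"wy":0,"wz":0},{"hand":20,"x":0,"y":0,"z":0,"wx":0,"wy":0,"wz":0},{"hand":20,"x":0,"y":0,"z":0,"wx":0,"wy":0,"wz":0},{"hand":20,"x":0,"y":0,"z":0,"wx":0,"wy":0,"wz":0}])

```text
time_s: 15.4
position: [0.4865, 0.2326, 0.1422]
tcp_rot: [[-0.547, 0.837, -0.0], [0.837, 0.547, -0.0], [0.0, -0.0, -1.0]]
force: [-1.0, -0.2, 2.2]
opening: 0.341
```

Request:
move_arm(moves=[{"hand":20,"x":0,"y":0,"z":-0.1,"wx":0,"wy":0,"wz":0},{"hand":20,"x":0,"y":0,"z":-0.2,"wx":0,"wy":0,"wz":0},{"hand":20,"x":0,"y":0,"z":-0.3,"wx":0,"wy":0,"wz":0},{"hand":20,"x":0,"y":0,"z":-0.4,"wx":0,"wy":0,"wz":0},{"hand":20,"x":0,"y":0,"z":-0.5,"wx":0,"wy":0,"wz":0},{"hand":20,"x":0,"y":0,"z":-0.6,"wx":0,"wy":0,"wz":0},{"hand":20,"x":0,"y":0,"z":-0.6,"wx":0,"wy":0,"wz":0},{"hand":20,"x":0,"y":0,"z":-0.6,"wx":0,"wy":0,"wz":0},{"hand":20,"x":0,"y":0,"z":-0.6,"wx":0,"wy":0,"wz":0},{"hand":20,"x":0,"y":0,"z":-0.6,"wx":0,"wy":0,"wz":0},{"hand":20,"x":0,"y":0,"z":-0.6,"wx":0,"wy":0,"wz":0},{"hand":20,"x":0,"y":0,"z":-0.6,"wx":0,"wy":0,"wz":0},{"hand":20,"x":0,"y":0,"z":-0.6,"wx":0,"wy":0,"wz":0},{"hand":20,"x":0,"y":0,"z":-0.6,"wx":0,"wy":0,"wz":0},{"hand":20,"x":0,"y":0,"z":-0.6,"wx":0,"wy":0,"wz":0},{"hand":20,"x":0,"y":0,"z":-0.4,"wx":0,"wy":0,"wz":0},{"hand":20,"x":0,"y":0,"z":-0.2,"wx":0,"wy":0,"wz":0},{"hand":20,"x":0,"y":0,"z":0,"wx":0,"wy":0,"wz":0}])

```text
time_s: 17.2
position: [0.4868, 0.2328, 0.3454]
tcp_rot: [[-0.547, 0.837, 0.002], [0.837, 0.547, 0.0], [-0.001, 0.002, -1.0]]
force: [0.5, -0.0, -1.6]
opening: 0.343
```

```bash
python3 - <<'E'
from rc import *
s=bot.read_state();print(s["time_s"],s["position"].round(4),s["force"].round(1),s["opening"]*87,s["joint_positions"].round(1))
for n in("scene","side"): cap(n,n+"8")
a=cv2.imread('pics/side8.png')[90:290,190:450];b=cv2.resize(a,None,fx=3,fy=3,interpolation=2);cv2.imwrite('pics/side8z.png',b)
E
```

```text
17.2 [0.4868 0.2328 0.3454] [ 0.5 -0.  -1.6] 29.80048141994567 [ 13.7  16.3  84.8   0.   78.8 -19.5]
```

View pics/side8z.png

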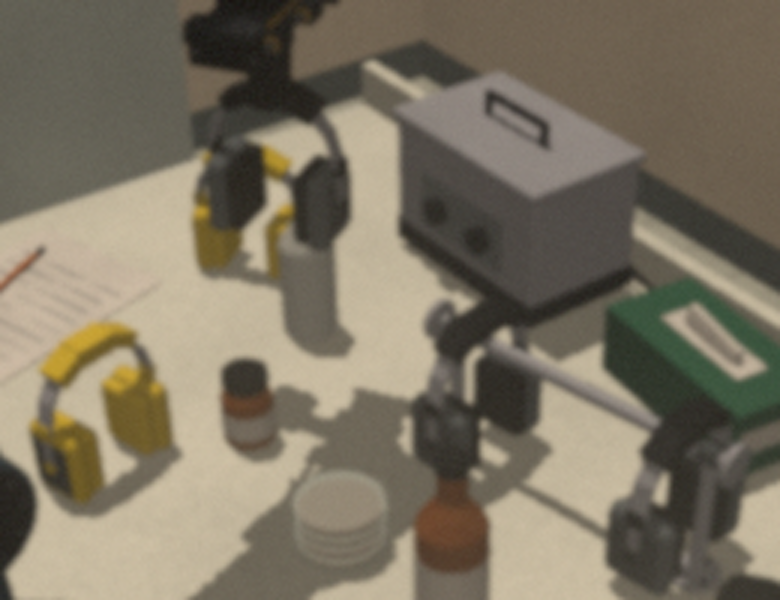

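View pics/scene8.png

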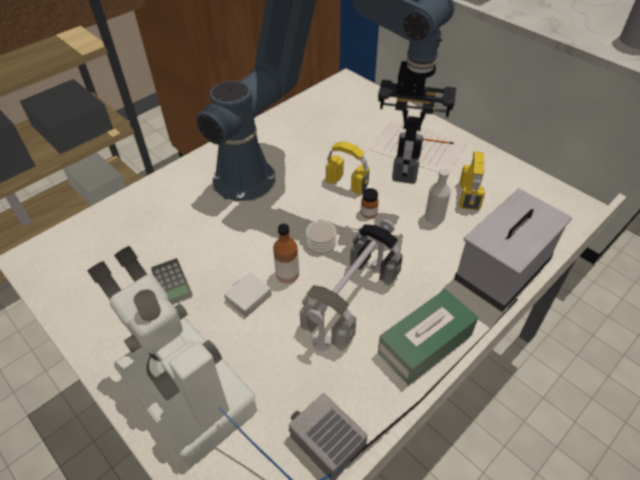

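The pair is held level (opening 29.8 mm), with its cups about 200 mm up, and it clears everything. I'll carry it over to above the rail's middle.

Request:
move_arm(moves=[{"hand":20,"x":-0.3,"y":-0.07,"z":0,"wx":0,"wy":0,"wz":0},{"hand":20,"x":-0.5,"y":-0.12,"z":0,"wx":0,"wy":0,"wz":0},{"hand":20,"x":-0.7,"y":-0.17,"z":0,"wx":0,"wy":0,"wz":0},{"hand":20,"x":-0.8,"y":-0.2,"z":0,"wx":0,"wy":0,"wz":0},{"hand":20,"x":-0.8,"y":-0.2,"z":0,"wx":0,"wy":0,"wz":0},{"hand":20,"x":-0.8,"y":-0.2,"z":0,"wx":0,"wy":0,"wz":0},{"hand":20,"x":-0.8,"y":-0.2,"z":0,"wx":0,"wy":0,"wz":0},{"hand":20,"x":-0.8,"y":-0.2,"z":0,"wx":0,"wy":0,"wz":0},{"hand":20,"x":-0.8,"y":-0.2,"z":0,"wx":0,"wy":0,"wz":0},{"hand":20,"x":-0.8,"y":-0.2,"z":0,"wx":0,"wy":0,"wz":0},{"hand":20,"x":-0.8,"y":-0.2,"z":0,"wx":0,"wy":0,"wz":0},{"hand":20,"x":-0.8,"y":-0.2,"z":0,"wx":0,"wy":0,"wz":0},{"hand":20,"x":-0.8,"y":-0.2,"z":0,"wx":0,"wy":0,"wz":0},{"hand":20,"x":-0.8,"y":-0.2,"z":0,"wx":0,"wy":0,"wz":0},{"hand":20,"x":-0.8,"y":-0.2,"z":0,"wx":0,"wy":0,"wz":0},{"hand":20,"x":-0.8,"y":-0.2,"z":0,"wx":0,"wy":0,"wz":0},{"hand":20,"x":-0.8,"y":-0.2,"z":0,"wx":0,"wy":0,"wz":0},{"hand":20,"x":-0.6,"y":-0.15,"z":0,"wx":0,"wy":0,"wz":0},{"hand":20,"x":-0.35,"y":-0.1,"z":0,"wx":0,"wy":0,"wz":0},{"hand":20,"x":-0.14,"y":0,"z":0,"wx":0,"wy":0,"wz":0}])

```text
time_s: 19.3
position: [0.6039, -0.1036, 0.3443]
tcp_rot: [[-0.546, 0.838, -0.0], [0.838, 0.546, 0.0], [0.0, -0.0, -1.0]]
force: [0.3, 0.0, -2.5]
opening: 0.342
```

Request:
move_arm(moves=[{"hand":20,"x":0,"y":0,"z":0,"wx":0,"wy":0,"wz":3},{"hand":20,"x":0,"y":0,"z":0,"wx":0,"wy":0,"wz":5},{"hand":20,"x":0,"y":0,"z":0,"wx":0,"wy":0,"wz":6},{"hand":20,"x":0,"y":0,"z":0,"wx":0,"wy":0,"wz":7},{"hand":20,"x":0,"y":0,"z":0,"wx":0,"wy":0,"wz":7},{"hand":20,"x":0,"y":0,"z":0,"wx":0,"wy":0,"wz":7},{"hand":20,"x":0,"y":0,"z":0,"wx":0,"wy":0,"wz":7},{"hand":20,"x":0,"y":0,"z":0,"wx":0,"wy":0,"wz":7},{"hand":20,"x":0,"y":0,"z":0,"wx":0,"wy":0,"wz":7},{"hand":20,"x":0,"y":0,"z":0,"wx":0,"wy":0,"wz":7},{"hand":20,"x":0,"y":0,"z":0,"wx":0,"wy":0,"wz":7},{"hand":20,"x":0,"y":0,"z":0,"wx":0,"wy":0,"wz":7},{"hand":20,"x":0,"y":0,"z":0,"wx":0,"wy":0,"wz":7},{"hand":20,"x":0,"y":0,"z":0,"wx":0,"wy":0,"wz":7},{"hand":20,"x":0,"y":0,"z":0,"wx":0,"wy":0,"wz":7},{"hand":20,"x":0,"y":0,"z":0,"wx":0,"wy":0,"wz":6},{"hand":20,"x":0,"y":0,"z":0,"wx":0,"wy":0,"wz":4},{"hand":20,"x":0,"y":0,"z":0,"wx":0,"wy":0,"wz":2.8},{"hand":20,"x":0,"y":0,"z":0,"wx":0,"wy":0,"wz":0},{"hand":20,"x":0,"y":0,"z":0,"wx":0,"wy":0,"wz":0}])

```text
time_s: 21.3
position: [0.6037, -0.1018, 0.3446]
tcp_rot: [[0.976, 0.216, -0.0], [0.216, -0.976, 0.0], [-0.0, -0.0, -1.0]]
force: [-0.5, -0.4, -2.0]
opening: 0.341
```

```bash
python3 - <<'E'
from rc import *
railpose();print(bot.read_state()["joint_positions"].round(1))
for n in("scene","side","wrist"):
    c=cap(n,n+"9")
    W=c["W"];ok=c["ok"];q=W[...,:2]-mid;s=q@dx;t=q@dy
    m=ok&(abs(t)<.06)&(abs(s)<.1)&(W[...,2]>.19)&(W[...,2]<.29);print(n,m.sum(),"t",np.percentile(t[m],[1,99]).round(4) if m.any() else"","s",np.percentile(s[m],[1,50,99]).round(4) if m.any() else "","zmin",np.percentile(W[m][:,2],[1]).round(4) if m.any() else "")
for n in("scene","side"):
    a=cv2.imread(f'pics/{n}9.png')[150:350,240:500];cv2.imwrite(f'pics/{n}9z.png',cv2.resize(a,None,fx=3,fy=3,interpolation=2))
E
```

```text
t 21.3 s=-0.3 t=0.8 z=344.6 mm yawerr 0.17 F [-0.5 -0.4 -2. ] open 29.6 tilt [-1.e-04  3.e-04 -1.e+00]
[-20.   22.9  74.8   0.   82.3  57.5]
scene 1488 t [-0.0348  0.0272] s [-0.0636 -0.025   0.0727] zmin [0.2121]
side 1425 t [-0.0338  0.0323] s [-0.0748 -0.0327  0.0627] zmin [0.2079]
wrist 2909 t [-0.0311  0.0349] s [-0.0299  0.0539  0.0687] zmin [0.2396]
```

View pics/scene9z.png

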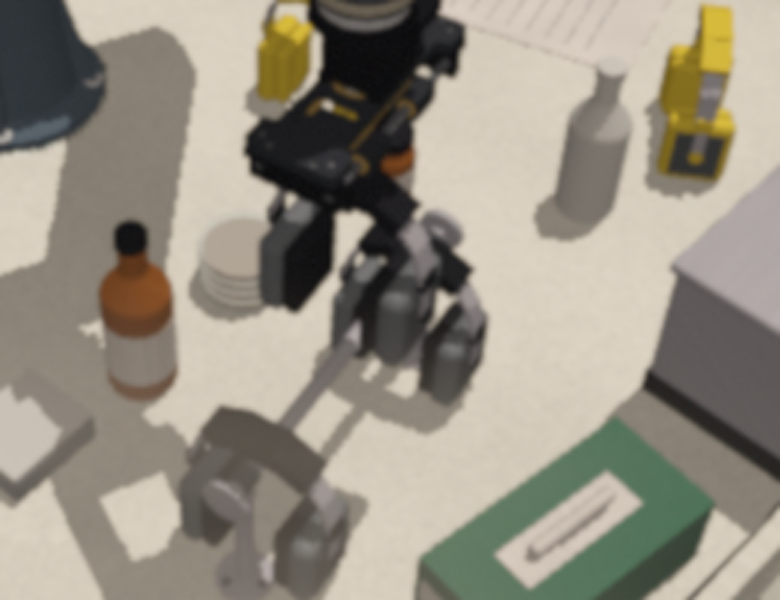

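View pics/wrist9.png

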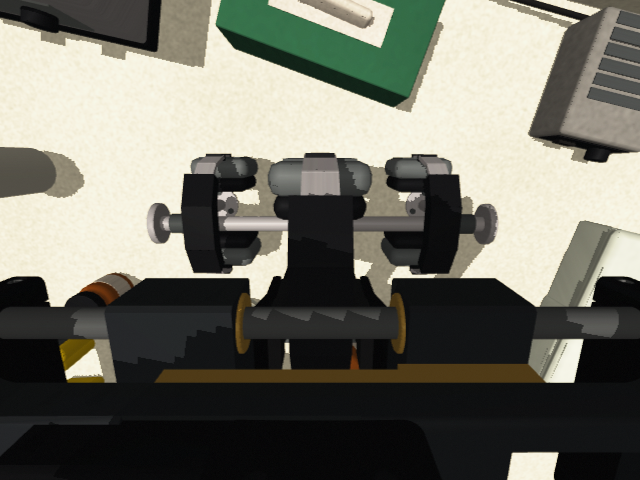

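The held pair is above mid-rail, centred and aligned to 0.2°. I'll lower most of the way, then creep.

Request:
move_arm(moves=[{"hand":20,"x":0.01,"y":0.03,"z":0.2,"wx":0,"wy":0,"wz":0.15},{"hand":20,"x":0,"y":0,"z":0.4,"wx":0,"wy":0,"wz":0},{"hand":20,"x":0,"y":0,"z":0.5,"wx":0,"wy":0,"wz":0},{"hand":20,"x":0,"y":0,"z":0.5,"wx":0,"wy":0,"wz":0},{"hand":20,"x":0,"y":0,"z":0.5,"wx":0,"wy":0,"wz":0},{"hand":20,"x":0,"y":0,"z":0.5,"wx":0,"wy":0,"wz":0},{"hand":20,"x":0,"y":0,"z":0.5,"wx":0,"wy":0,"wz":0},{"hand":20,"x":0,"y":0,"z":0.5,"wx":0,"wy":0,"wz":0},{"hand":20,"x":0,"y":0,"z":0.5,"wx":0,"wy":0,"wz":0},{"hand":20,"x":0,"y":0,"z":0.5,"wx":0,"wy":0,"wz":0},{"hand":20,"x":0,"y":0,"z":0.5,"wx":0,"wy":0,"wz":0},{"hand":20,"x":0,"y":0,"z":0.5,"wx":0,"wy":0,"wz":0},{"hand":20,"x":0,"y":0,"z":0.5,"wx":0,"wy":0,"wz":0},{"hand":20,"x":0,"y":0,"z":0.5,"wx":0,"wy":0,"wz":0},{"hand":20,"x":0,"y":0,"z":0.4,"wx":0,"wy":0,"wz":0},{"hand":20,"x":0,"y":0,"z":0.2,"wx":0,"wy":0,"wz":0},{"hand":20,"x":0,"y":0,"z":0,"wx":0,"wy":0,"wz":0}])

```text
time_s: 23.15
position: [0.6037, -0.103, 0.1636]
tcp_rot: [[0.977, 0.211, -0.002], [0.211, -0.977, 0.001], [-0.001, -0.001, -1.0]]
force: [0.5, -0.2, -2.8]
opening: 0.343
```

```bash
python3 -c "
from rc import *
railpose();cap('side','side10');cap('scene','scene10')
for n in('scene','side'):
    a=cv2.imread(f'pics/{n}10.png')[150:350,240:500];cv2.imwrite(f'pics/{n}10z.png',cv2.resize(a,None,fx=3,fy=3,interpolation=2))"
```

```text
t 23.1 s=-0.5 t=-0.4 z=163.6 mm yawerr -0.09 F [ 0.5 -0.2 -2.8] open 29.9 tilt [-1.7e-03  6.0e-04 -1.0e+00]
```

View pics/side10z.png

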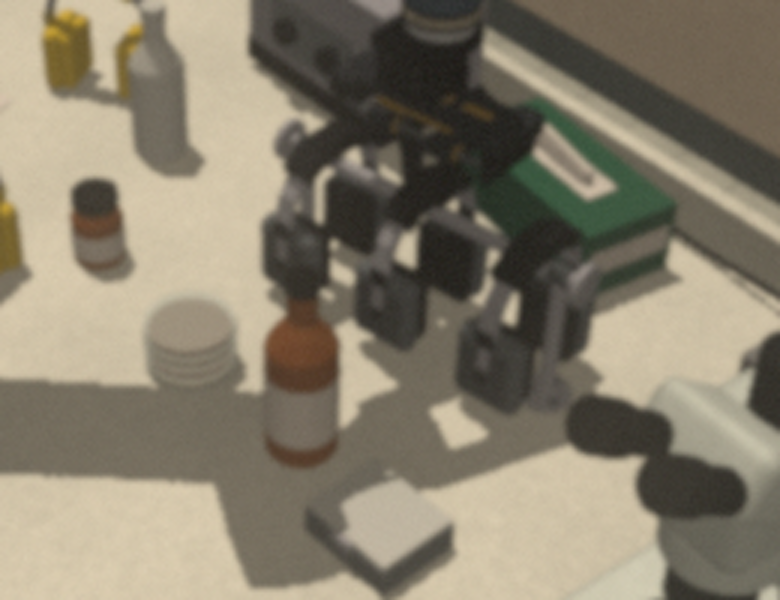

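View pics/scene10z.png

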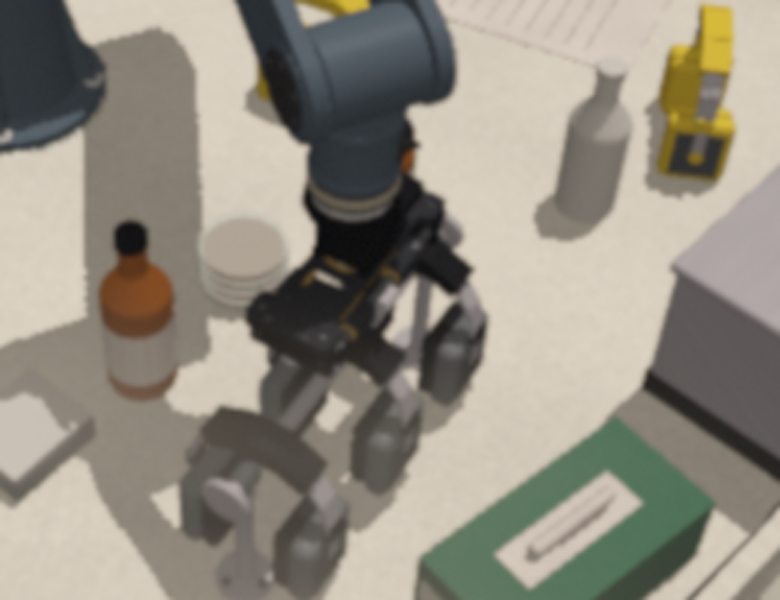

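Request:
move_arm(moves=[{"hand":20,"x":0.01,"y":0,"z":0.04,"wx":0,"wy":0,"wz":0},{"hand":20,"x":0.01,"y":0,"z":0.04,"wx":0,"wy":0,"wz":0},{"hand":20,"x":0,"y":0,"z":0.04,"wx":0,"wy":0,"wz":0},{"hand":20,"x":0,"y":0,"z":0.03,"wx":0,"wy":0,"wz":0},{"hand":20,"x":0,"y":0,"z":0.03,"wx":0,"wy":0,"wz":0},{"hand":20,"x":0,"y":0,"z":0,"wx":0,"wy":0,"wz":0}])

```text
time_s: 23.85
position: [0.6045, -0.103, 0.1599]
tcp_rot: [[0.977, 0.211, -0.0], [0.211, -0.977, 0.0], [-0.0, -0.0, -1.0]]
force: [0.2, -0.3, -2.7]
opening: 0.341
```

Request:
move_arm(moves=[{"hand":20,"x":0,"y":0,"z":0.02,"wx":0,"wy":0,"wz":0},{"hand":20,"x":0,"y":0,"z":0,"wx":0,"wy":0,"wz":0}])

```text
time_s: 24.05
position: [0.6047, -0.103, 0.1595]
tcp_rot: [[0.977, 0.211, -0.0], [0.211, -0.977, 0.0], [-0.0, -0.0, -1.0]]
force: [0.7, -0.5, -2.1]
opening: 0.345
```

Request:
move_arm(moves=[{"hand":20,"x":0,"y":0,"z":0.02,"wx":0,"wy":0,"wz":0},{"hand":20,"x":0,"y":0,"z":0,"wx":0,"wy":0,"wz":0}])

```text
time_s: 24.25
position: [0.6046, -0.103, 0.159]
tcp_rot: [[0.977, 0.211, -0.0], [0.211, -0.977, 0.0], [-0.0, -0.0, -1.0]]
force: [-0.3, -0.3, -2.2]
opening: 0.343
```

Request:
move_arm(moves=[{"hand":20,"x":0,"y":0,"z":0.02,"wx":0,"wy":0,"wz":0},{"hand":20,"x":0,"y":0,"z":0,"wx":0,"wy":0,"wz":0}])

```text
time_s: 24.45
position: [0.6046, -0.103, 0.1585]
tcp_rot: [[0.977, 0.211, -0.0], [0.211, -0.977, 0.0], [-0.0, -0.0, -1.0]]
force: [-0.7, 0.4, -2.8]
opening: 0.342
```

Request:
move_arm(moves=[{"hand":20,"x":0,"y":0,"z":0.02,"wx":0,"wy":0,"wz":0},{"hand":20,"x":0,"y":0,"z":0,"wx":0,"wy":0,"wz":0}])

```text
time_s: 24.65
position: [0.6047, -0.1031, 0.1581]
tcp_rot: [[0.977, 0.211, 0.0], [0.211, -0.977, -0.0], [0.0, 0.0, -1.0]]
force: [0.5, -0.2, -2.2]
opening: 0.342
```

Request:
move_arm(moves=[{"hand":20,"x":0,"y":0,"z":0.02,"wx":0,"wy":0,"wz":0},{"hand":20,"x":0,"y":0,"z":0,"wx":0,"wy":0,"wz":0}])

```text
time_s: 24.85
position: [0.6047, -0.1031, 0.158]
tcp_rot: [[0.977, 0.211, 0.0], [0.211, -0.977, -0.0], [0.0, 0.0, -1.0]]
force: [-1.4, 0.7, 0.9]
opening: 0.339
```

The force rose from -2.2 to +0.9 N, so the crown rests on the bar. I'll open slowly, then lift away straight up.

Request:
move_arm(moves=[{"hand":30,"x":0,"y":0,"z":0,"wx":0,"wy":0,"wz":0},{"hand":31,"x":0,"y":0,"z":0,"wx":0,"wy":0,"wz":0},{"hand":32,"x":0,"y":0,"z":0,"wx":0,"wy":0,"wz":0},{"hand":34,"x":0,"y":0,"z":0,"wx":0,"wy":0,"wz":0},{"hand":38,"x":0,"y":0,"z":0,"wx":0,"wy":0,"wz":0},{"hand":44,"x":0,"y":0,"z":0,"wx":0,"wy":0,"wz":0},{"hand":50,"x":0,"y":0,"z":0,"wx":0,"wy":0,"wz":0},{"hand":50,"x":0,"y":0,"z":0,"wx":0,"wy":0,"wz":0}])

```text
time_s: 25.65
position: [0.6047, -0.1031, 0.1575]
tcp_rot: [[0.977, 0.211, 0.0], [0.211, -0.977, 0.0], [0.0, -0.0, -1.0]]
force: [-0.3, -0.0, -0.5]
opening: 0.553
```

```bash
python3 -c "
from rc import *
railpose();cap('side','side11')
for n in('side',):
    a=cv2.imread(f'pics/{n}11.png')[150:350,240:500];cv2.imwrite(f'pics/{n}11z.png',cv2.resize(a,None,fx=3,fy=3,interpolation=2))"
```

```text
t 25.6 s=0.4 t=-0.7 z=157.5 mm yawerr -0.09 F [-0.3 -0.  -0.5] open 48.1 tilt [ 0.  0. -1.]
```

View pics/side11z.png

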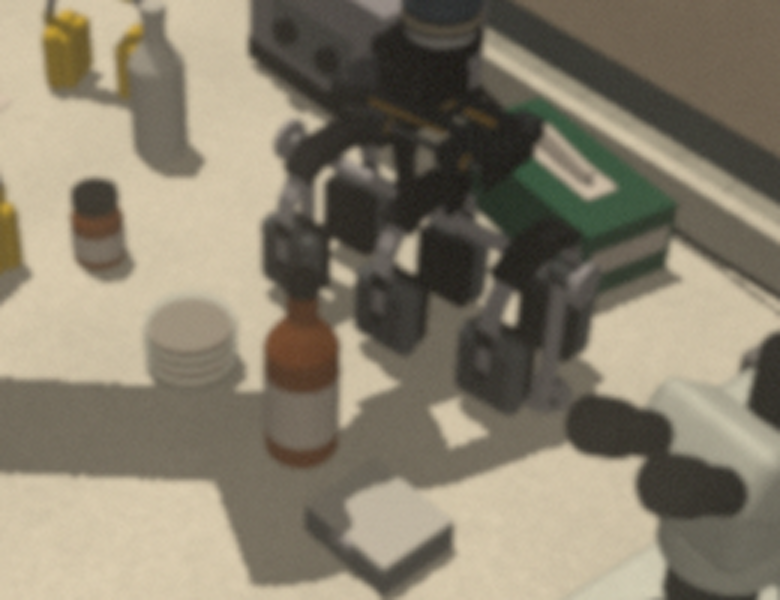

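The pair hangs free and the force is about zero. I'll rise straight up, then back off to the viewing pose.

Request:
move_arm(moves=[{"hand":50,"x":0,"y":0,"z":-0.1,"wx":0,"wy":0,"wz":0},{"hand":50,"x":0,"y":0,"z":-0.2,"wx":0,"wy":0,"wz":0},{"hand":50,"x":0,"y":0,"z":-0.3,"wx":0,"wy":0,"wz":0},{"hand":50,"x":0,"y":0,"z":-0.4,"wx":0,"wy":0,"wz":0},{"hand":50,"x":0,"y":0,"z":-0.7,"wx":0,"wy":0,"wz":0},{"hand":50,"x":0,"y":0,"z":-1,"wx":0,"wy":0,"wz":0},{"hand":50,"x":0,"y":0,"z":-1,"wx":0,"wy":0,"wz":0},{"hand":50,"x":-0.5,"y":0,"z":-1,"wx":0,"wy":0,"wz":0},{"hand":50,"x":-0.6,"y":0,"z":-1,"wx":0,"wy":0,"wz":0},{"hand":50,"x":-0.6,"y":0,"z":-0.8,"wx":0,"wy":0,"wz":0},{"hand":50,"x":-0.6,"y":0,"z":-0.4,"wx":0,"wy":0,"wz":0},{"hand":50,"x":-0.5,"y":0,"z":0,"wx":0,"wy":0,"wz":0},{"hand":50,"x":0,"y":0,"z":0,"wx":0,"wy":0,"wz":0},{"hand":50,"x":0,"y":0,"z":0,"wx":0,"wy":0,"wz":0},{"hand":50,"x":0,"y":0,"z":0,"wx":0,"wy":0,"wz":0}])

```text
time_s: 27.2
position: [0.5363, -0.1177, 0.329]
tcp_rot: [[0.977, 0.211, -0.001], [0.211, -0.977, 0.001], [-0.001, -0.001, -1.0]]
force: [0.1, 0.0, -0.6]
opening: 0.575
```

```bash
python3 view.py wrist12; python3 -c "
from h import *
for n in('scene','side'): c=cap(n,n+'12'); np.savez(n+'12.npz',W=c['W'],ok=c['ok'])
"; sleep 0; python3 view.py wrist13; python3 - <<'E'
from fit import *
for nm,cx,cy,r,z0,z1 in [("jar",.404,.185,.045,.05,.1),("dish",.39,-.015,.06,.045,.065),("reagent",.41,-.168,.05,.06,.22),("wash",.5625,.31,.045,.05,.2),("slide",.395,-.3,.08,.028,.045)]:
    for n in("scene","side"):
        o=[]
        for k in("1","12"):
            d=np.load(n+k+".npz");W=d["W"][d["ok"]];P=W[sel(W,cx,cy,r,z0,z1)];o.append(P.mean(0) if len(P)>20 else np.zeros(3))
        print(nm,n,(o[1]-o[0])[:2].round(4),o[0].round(3))
E
```

```text
t 27.2 s=-69.4 t=-0.4 z=329.0 mm yawerr -0.08 F [-0.3 -0.9 -0.9] open 49.8 tilt [-1.4e-03  8.0e-04 -1.0e+00]
crown t(mean) 121.5 s 1.7 (array([  0.2, 122.6]), array([31.3, 85.8]), 89.8) z [0.1751 0.1775]
crown t(mean) 0.2 s 1.5 (array([0.8, 0.1]), array([30. , 85.7]), 89.8) z [0.1754 0.1776]
crown t(mean) -120.7 s 1.5 (array([   0.4, -121.8]), array([31.3, 85.7]), 89.6) z [0.1752 0.1777]
bar s [-0.0072  0.0004  0.0079] 2603
disc 1 [0.169  0.1694 0.1708 0.1742]
disc -1 [-0.1774 -0.1754 -0.172  -0.1706]
t 27.4 s=-69.3 t=-0.5 z=329.4 mm yawerr -0.07 F [-0.7 -0.9  0.3] open 50.0 tilt [-9.e-04  5.e-04 -1.e+00]
crown t(mean) 121.5 s 1.8 (array([ -0. , 122.7]), array([31.2, 86.8]), 89.8) z [0.1751 0.1775]
crown t(mean) 0.1 s 1.7 (array([0.1, 0.1]), array([29.9, 85.9]), 89.9) z [0.1754 0.1776]
crown t(mean) -120.7 s 1.4 (array([   0.3, -121.8]), array([31.1, 86.7]), 90.0) z [0.1751 0.1776]
bar s [-0.0079 -0.0002  0.0073] 2613
disc 1 [0.169  0.1694 0.1707 0.1741]
disc -1 [-0.1772 -0.1752 -0.1718 -0.1706]
jar scene [-0.0007  0.0005] [0.412 0.176 0.075]
jar side [-0.0002  0.0001] [0.396 0.174 0.074]
dish scene [0.0003 0.0001] [ 0.394 -0.016  0.054]
dish side [ 0.0006 -0.    ] [ 0.384 -0.018  0.055]
reagent scene [-0.0001 -0.0002] [ 0.425 -0.177  0.13 ]
reagent side [-0.  0.] [ 0.396 -0.181  0.127]
wash scene [-0.0001  0.0002] [0.573 0.298 0.118]
wash side [-0.0022 -0.0024] [0.553 0.3   0.13 ]
slide scene [0.0003 0.    ] [ 0.399 -0.299  0.036]
slide side [-0.      0.0002] [ 0.389 -0.302  0.036]
```

View pics/wrist13.png

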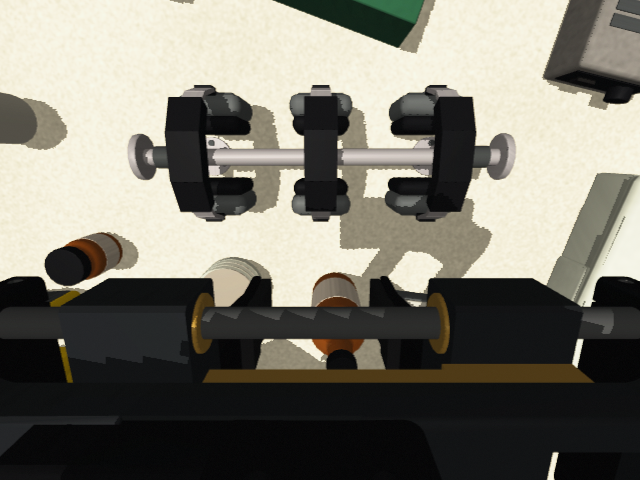

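View pics/side12.png

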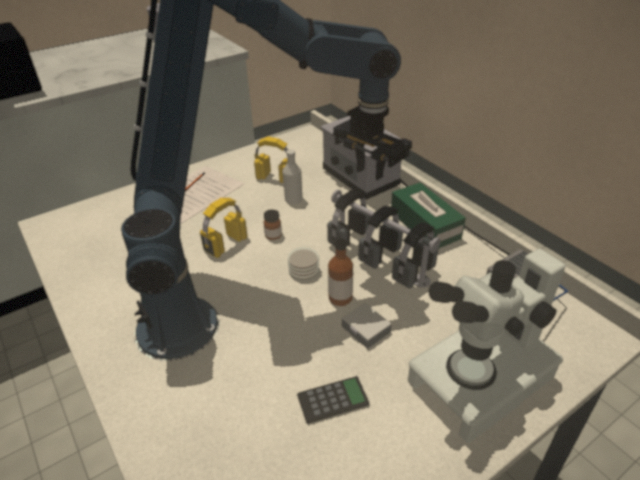

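The last views show all three pairs straight at t = +122, 0 and -122 mm, and nothing changed between two looks. The bystanders stayed within 1 mm. The 2 mm difference for the wash bottle in the side view comes from the loose pair no longer hiding part of it, since the scene view gives 0.2 mm. I'll hand in now.

```bash
python3 -c "
from rig import order
print(order.hand_in())"
```

```text
the job is handed in; nothing more can be done
None
```

The loose ear defenders now hang in the middle of the rail, between the two other pairs. I handed the job in at about 27 s. No verdict was reported.

**What I did:** I slid the two hanging pairs along the bar to about -122 mm and +122 mm from the rail's middle by pushing at the crown pads, without lifting them (contact readings about 3–4 N). I then gripped the loose pair by its crown, carried it over the bar and lowered it in 0.5 mm steps until the bar took its weight. After that I opened the fingers slowly and backed off straight up.

**Last checks:**
- **Hanging:** the crowns sit at +122, 0 and -122 mm. All three are square to the bar within half a degree, with pad tops at about 176 mm as they should be when resting on it.
- **Gaps and stillness:** there are about 50 mm between neighbouring pairs, and nothing moved between two looks 0.2 s apart.
- **Bystanders:** the jar, dishes, reagent bottle, slide box and wash bottle moved less than 1 mm in the scene view.
- **One disagreement:** the side view shows the wash bottle shifted by about 2–3 mm. I put this down to the loose pair having hidden part of it in the earlier picture, since the scene view shows 0.2 mm.

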